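# Hang coated boards on the drying rail and start the dryer

## Task

Hang every board carrier by its hook on the drying rail at the rail's open end and slide each along under the lamp bar until it is centred at a pointer of its own (any of the three). Stand the bench fan upright on the table midway between and in line with the two locating blocks, its grille squarely facing the boards. Only once all the boards hang at their pointers, turn the selector from where it is to the two-dot mark; let nothing fall over and leave the other things on the bench alone.

Things in the scene. Friction and masses are not known exactly. Their poses are not given: they have to be found in the camera images.
- carrier0_tab (a point): Carrier 0's grip tab: black, upright, 26 wide (y) x 10 thick (x) x 40 mm high, the carrier's topmost part. The point is 187 mm above the carrier's underside, 18 mm below the tab's top. The three carriers are alike; one may be absent (None). Axes: x from tab to board, y along the board's width, z up. 150 to 310 g; it hangs balanced and upright.
- carrier0_hook (a point): Seat of carrier 0's hook, where the rail's axis comes to lie: 42 mm from the tab point along +x, 31 mm below it, 156 mm above the underside. Hook: an upside-down V, 20 mm wide (y), legs 35 degrees off vertical, mouth 30 mm across x, reaching 18 mm out in x and 13 mm below the seat, 17 mm above it. A 10 mm rail centres itself in it.
- carrier1_tab (a point): Carrier 1's grip tab, like carrier 0's. The carrier is a rigid C open to +x: green board 64 wide x 100 high, 10 mm thick foot, heatsink to x = +22 mm; from the board's top a lower arm (100 to 106 mm high) runs to a post at x = -42 mm that carries the tab; an upper arm (165 to 173 mm high) runs from the post to the hook, straight above the board.
- carrier1_hook (a point): Hook seat of carrier 1, like carrier 0's. From the hook's leg ends down to the lower arm there is a clear gap of 37 mm, through which the rail enters from +x.
- carrier2_tab (a point): Carrier 2's grip tab, like carrier 0's. Each present carrier starts upright, its foot on the table in the 13 mm wide slot of a black block (45 x 84 x 26 mm high, fixed to the table); it lifts out straight up.
- carrier2_hook (a point): Hook seat of carrier 2, like carrier 0's.
- dryer: The fixed dryer, origin on the table below the middle of its rail. A 10 mm round steel rail runs along y, axis 220 mm high, 340 mm clear between end posts. Axes: x away from the robot, y along the rail to its open end, z up. A dark lamp bar lies above the three stations. Behind the rail (x = +60 mm) stand the bar's posts; a flat steel foot (8 mm) lies under the rail.
- station0 (a point): Point on the rail's axis at the white pointer farthest from the open end; axes as the dryer's. Stations are 80 mm apart along y. The lamp bar spans y from -50 mm of this station to +200 mm, x from -12 to +60 mm, underside 27 and top 49 mm above the rail's axis (pointers on it 53). Under it a carrier can slide but not be lifted on or off.
- station1 (a point): Point on the rail's axis at the middle white pointer.
- station2 (a point): Point on the rail's axis at the white pointer nearest the open end.
- load (a point): Point on the rail's axis in the middle of its open end, 85 mm from station 2 along +y, 50 mm from the end post; nothing stands above the rail here for 45 mm either way.
- dock (a point): Point on the table midway between the dryer's two fixed dark locating blocks (each 30 x 20 x 25 mm high, 140 mm clear between them along y), 175 mm in front of (-x of) station 1. Axes as the dryer's: x towards the rail.
- fan_center (a point): Centre of the loose bench fan: a grey box 50 deep (x) x 80 wide (y) on a heavy round foot (90 mm diameter, 10 mm thick), 90 mm high over all, 250 to 490 g, standing on the table; the point is 45 mm above its underside. x points out of its round grille.
- fan_grille (a point): Middle of the fan's round black grille (68 mm diameter) on its +x face, 25 mm ahead of and 7 mm above the centre.
- selector (a joint): Angle of the selector (rad), growing clockwise seen from above; the white line on its bar points at the setting. One large steel dot marks off at 0; one, two and three small white dots mark 0.8, 1.6 and 2.4; range 0 to 2.6. Turns with about 0.05 N m and stays where it is left.
- selector_grip (a point): On the selector's axis, 26 mm up its grip: a grey bar 60 long x 14 wide, top 13 mm above this point, on a 64 mm disc 18 mm below it, on a fixed grey box 110 x 120 x 50 mm high. The frame turns with the knob: x runs along the bar to the end with the white line, z up.
- spool: Black solder spool, 60 mm diameter, 40 high; bystander, to be left alone. Origin at its middle underside.
- tape: White tape ring, 64 mm diameter, 20 high; bystander, to be left alone. Origin at its middle underside.
- flux: Flux bottle, 44 mm diameter, 90 high; bystander, to be left alone. Origin at its middle underside.
- tin: Brass tip-cleaner tin, 70 mm diameter, 45 high; bystander, to be left alone. Origin at its middle underside.
- driver: Screwdriver 180 mm long lying flat; bystander, to be left alone. Red handle, steel shaft.
- jar: Jar, 60 mm diameter, 60 high; bystander, to be left alone. Origin at its middle underside.
Things that resemble listed ones, but are neither listed nor needed, are in the scene too. Leave any red look-alike of the part that bears carrier0_tab alone.

How it is judged (in metres and radians):
On the way, in this order (a step that is already met when the one before it is completed fails the run):
1. every present carrier hangs on the rail within 12 mm of a station ((distance between carrier0_hook and station0 below 0.012 m or distance between carrier0_hook and station1 below 0.012 m or distance between carrier0_hook and station2 below 0.012 m) and angle between each of carrier0_hook, carrier1_hook, carrier2_hook's own z axis and vertical below 0.25 rad and (distance between carrier1_hook and station0 below 0.012 m or distance between carrier1_hook and station1 below 0.012 m or distance between carrier1_hook and station2 below 0.012 m) and (distance between carrier2_hook and station0 below 0.012 m or distance between carrier2_hook and station1 below 0.012 m or distance between carrier2_hook and station2 below 0.012 m)), for 0.2 s.
2. the selector is at the two-dot mark (1.6 within 0.15 rad) (value of joint selector between 1.45 and 1.75 rad), for 0.2 s.
At the end, for the whole second after the job is handed in: each carrier hangs with its hook seat within 12 mm of a station, tilt under 0.25 rad; the fan stands within 15 mm of midway between the blocks, 20 mm of their line, 0.22 rad of square, grille to the rail; the selector reads 1.6 within 0.15 rad (all of step 1 and all of step 2 and y of fan_center in the frame of dock between -0.015 and 0.015 m and x of fan_center in the frame of dock between -0.02 and 0.02 m and angle between the x axis of fan_center and the x axis of dock, either way round below 0.22 rad and x of fan_grille in the frame of dock above 0 m and height (world z) of fan_center below 0.05 m and angle between fan_center's own z axis and vertical below 0.15 rad); the robot touches nothing.
It fails at once if a carrier falls over (tilts more than 0.9 rad) (angle between any of carrier0_hook, carrier1_hook, carrier2_hook's own z axis and vertical above 0.9 rad).
It fails at once if the fan falls over (tilts more than 0.9 rad) (angle between fan_center's own z axis and vertical above 0.9 rad).
It fails at once if a bystander is moved more than 30 mm (distance of any of spool, tape, flux, tin, driver, jar from where it was at the start of the episode above 0.03 m).
Of carrier0, carrier1, carrier2 only 2 to 3 are there at a start; the rules pass over those that are not, and their reading is None.
At some moment in a run one of fan may be knocked a few centimetres aside while the robot is not near it.
It also fails if it takes over 210 s, if anything falls off the work surface, if the arm or the gripper's body presses on something with over 40 N, if the wrist force passes 120 N, or if a joint passes its speed limit or range.

## Robot

A 6-joint arm with a two-finger parallel gripper is mounted at the origin on the work surface. World frame = base frame: x ahead of the robot, y to its left, z up, the work surface at z = 0. Lengths are in mm, angles in rad, forces in N, time in s.
With the tool pointing down it reaches from about 275 to 750 mm from the base axis. Payload 10.2 kg.
Tool frame: the origin (TCP) lies midway between the tips of the shut fingers; the grasp point (between the pads) lies 19 mm behind it; x points along the fingers, y is the direction in which the jaws open and shut, and the axes are right-handed (so a half turn about x gives the same grasp; the last joint's range is limited). The gripper opens to 88 mm and grips with 3 to 60 N. Pads are 18 mm wide; open, the fingers measure 123 mm over their backs; the gripper's body (75 mm by 187 mm) begins 45 mm behind the grasp point.
Start: joints at [-0.223, 0.313, 1.498, -0, 1.331, -0.223], TCP at [525.006, -0.014, 238.72] pointing down, gripper open.
Joint ranges: [-2.94, 2.94], [-0.97, 2.17], [0.19, 2.56], [-1.23, 4.37], [0.02, 3.11], [-2.88, 2.88]. Speed limits (rad/s): [2.39, 2.39, 3.01, 3.14, 3.14, 3.14].

## Interface

Orientations are given as a unit quaternion [w, x, y, z].
In Python, from bench import telemetry, camera, get_calibration, order gives the robot as it stands.
- The arm moves only by the tool jog_arm, never from a script. Its arguments are lists of equal length, an entry for each row: "dp": the shift along the tool's x, y, z each as a share of 0.3 m, from -1 to 1, a list of three; "yaw": the turn about the tool's x as a share of pi/2 rad, from -1 to 1. A call has exactly 5 rows; each row is the pose to reach, as a shift and turn from the pose measured when the call began, along the tool's axes at that moment; what a row does not reach only later rows make up. A row lasts 1/10 s, in which the tool goes at most 50 mm and 8.59 degrees, less where a joint would pass 70% of its speed; a pose out of reach is approached as far as the arm can. A call with a number of a shift or a turn outside -1 to 1 is refused whole. A call with a gripper value outside its range is refused whole. "claw" is the closure, from 0 (fully open) to 1 (shut), set as the call begins (left out, the last holds). The fingers move at their own pace and stop on an object; "squeeze" is the grip in N (left out, the last holds). Time passes only in rows, so rows that repeat a pose let the fingers close, or fill a call up. It gives the time, the measured TCP pose, the force and the opening at its end, in the units of the state.
- telemetry.get_obs(): the state, without advancing time (a new reading comes with each control period).
- camera(name): name is "scene" or "side" or "wrist"; returns (picture, depth): 400x640x3 uint8, red, green, blue; 400x640 float32, mm along the optical axis (not along the pixel's ray), 0 where there is no reading.
- get_calibration(name): a dict with "fx", "fy", "cx", "cy" (pixels), "k1" (the pictures are not rectified: a ray, as slopes to the right and down, at radius r is drawn at 1 + k1 r^2 times it, then the intrinsics apply), "world_to_cam" (4x4, takes a point from world to camera coordinates). Camera axes: x right, y down, z forward; pixel columns grow to the right and rows downward; lengths in mm; the calibration is good to about 2 mm. A picture is of the moment at which its call begins: read the wrist's pose just before it. get_calibration takes no time and is no camera call; for the wrist camera it gives the pose at the moment of the call.
- order.sign_off(): hands the job in, once; it reports no verdict.
The state is a dict: "clock": time; "joint_positions": joint angles; "dq": joint speeds; "joint_efforts": joint torques, N m; "eef_pos": TCP position; "eef_rot": TCP orientation; "contact_force": force on the tool from outside, world axes, zero at the start; "moment": the same for the moment, N m; "finger_gap": finger opening in mm.
Only numpy, scipy, OpenCV 4.12 (cv2) and the standard library are available. Lean on these libraries where they do the work, as an engineer would, in place of code of your own. Each camera call takes 0.05 s, during which the arm holds its last target. There are 200 camera calls.

## Working session

There is one attempt and no reset: what is moved stays moved. The work goes in short steps, Python scripts to look and compute and a tool call to move; the robot and the scene stay as the last step left them, time stands still between calls to the robot, and variables do not carry over. Pictures are saved under pics/ and viewed, about 12 in all and at most 16, crops included, and the job is handed in when it is done.

Besides the shell and the picture viewer there is one more tool, called after "Emit:" as name(argument=value, ...) on one line, values as JSON. jog_arm: Moves the arm, as the interface text tells. Its arguments: {"type":"object","properties":{"dp":{"type":"array"},"yaw":{"type":"array"},"claw":{"type":"number"},"squeeze":{"type":"number"}},"required":["dp","yaw"]}

```bash
mkdir -p pics
cat > h.py <<'E'
import numpy as np, cv2
from bench import telemetry, camera, get_calibration, order
def snap(n):
    c=get_calibration(n); im,d=camera(n); return im,d,c
def save(im,name): cv2.imwrite('pics/'+name,cv2.cvtColor(im,cv2.COLOR_RGB2BGR))
def und(c,uv):
    uv=np.asarray(uv,float).reshape(-1,1,2)
    K=np.array([[c['fx'],0,c['cx']],[0,c['fy'],c['cy']],[0,0,1.]])
    return cv2.undistortPoints(uv,K,np.array([c['k1'],0,0,0,0.])).reshape(-1,2)
def ray(c,uv):
    n=und(c,uv); T=np.array(c['world_to_cam']); R=T[:3,:3]
    d=np.c_[n,np.ones(len(n))]@R; o=-R.T@T[:3,3]; return o,d
def plane(c,uv,z):
    o,d=ray(c,uv); return o+d*((z-o[2])/d[:,2])[:,None]
def pts(c,dep):
    v,u=np.mgrid[0:dep.shape[0],0:dep.shape[1]]
    o,d=ray(c,np.c_[u.ravel(),v.ravel()])
    P=o+d*dep.reshape(-1,1); P[dep.ravel()<=0]=np.nan
    return P.reshape(dep.shape+(3,))
E
python3 - <<'E'
from h import *
for n in ['scene','side','wrist']:
    im,d,c=snap(n); save(im,n+'0.png'); np.savez('/tmp/'+n+'0.npz',im=im,d=d); import pickle; pickle.dump(c,open('/tmp/'+n+'0.pkl','wb'))
    T=np.array(c['world_to_cam']); print(n,c['fx'],c['k1'],-T[:3,:3].T@T[:3,3],T[:3,:3].round(2).tolist(),(d>0).mean())
print(telemetry.get_obs())
E
```

```text
scene 504.2846481730633 -0.07340880231828933 [1347.54942921 -222.45587676 1274.26167791] [[0.29, 0.96, 0.01], [0.75, -0.22, -0.63], [-0.6, 0.19, -0.78]] 0.99610546875
side 394.5386359713164 0.0004913251294968642 [ 250.91480869 -739.19721836  957.85948286] [[0.97, -0.26, 0.02], [-0.17, -0.69, -0.71], [0.19, 0.68, -0.71]] 0.99619140625
wrist 352.64042119929235 -0.0439594046903536 [524.90930793  65.2391484  384.96892381] [[1.0, -0.0, 0.0], [-0.0, -0.97, 0.26], [-0.0, -0.26, -0.97]] 0.99586328125
{'clock': 0.15, 'joint_positions': array([-2.23387459e-01,  3.13300016e-01,  1.49823034e+00,  3.76026500e-05,
        1.33098608e+00, -2.23414595e-01]), 'dq': array([-0.00024599,  0.00052115, -0.00465525, -0.00012154,  0.00010117,
        0.0005201 ]), 'joint_efforts': array([ 1.56247002e-03, -4.02303922e+01, -2.52316958e+01,  6.93405792e-02,
        3.44249513e-02, -9.17278635e-05]), 'eef_pos': array([5.24829097e+02, 4.25285175e-02, 2.38315647e+02]), 'eef_rot': array([ 0.49972124,  0.49983229,  0.50028774, -0.50015851]), 'contact_force': array([0.81369799, 0.06400708, 0.2908847 ]), 'moment': array([ 0.03820798,  0.03402231, -0.05002085]), 'finger_gap': 88.06454531510387}
```

View pics/scene0.png

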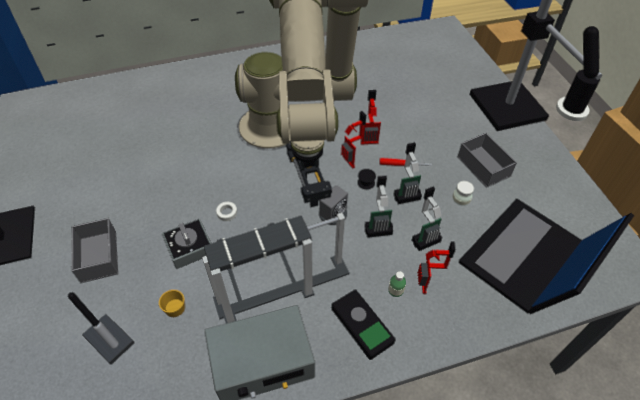

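View pics/side0.png

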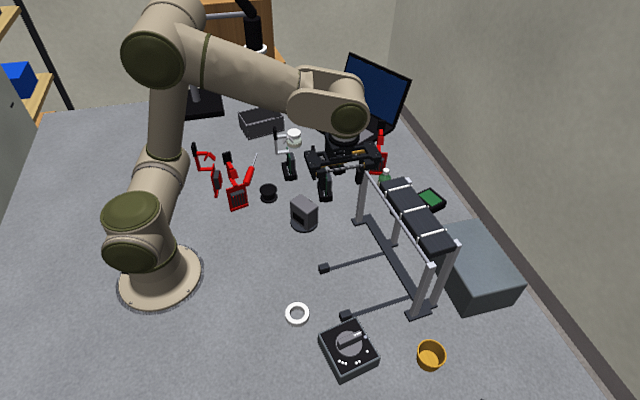

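Three white/green carriers appear in the scene image at about (380,210), (408,180) and (430,220). There are also three red look-alikes, the fan at (333,203), the dryer, and the selector at (187,238). Next I'll build an orthographic top view from the depth.

```bash
cat >> h.py <<'E'
def ortho(clouds,x0,x1,y0,y1,s,zmin=-20,zmax=300):
    # image: rows = x (away up), cols = -y
    W=int((y1-y0)*s);H=int((x1-x0)*s); out=np.zeros((H,W,3),np.uint8); zb=np.full((H,W),-1e9)
    P=np.concatenate([p.reshape(-1,3) for p,_ in clouds]);C=np.concatenate([i.reshape(-1,3) for _,i in clouds])
    m=np.isfinite(P[:,0])&(P[:,2]>zmin)&(P[:,2]<zmax); P=P[m];C=C[m]
    o=np.argsort(P[:,2]);P=P[o];C=C[o]
    r=((x1-P[:,0])*s).astype(int);q=((y1-P[:,1])*s).astype(int)
    for dr in (0,1):
        for dq in (0,1):
            a=r+dr;b=q+dq;k=(a>=0)&(a<H)&(b>=0)&(b<W)
            out[a[k],b[k]]=C[k]
    return out
E
python3 - <<'E'
from h import *
import pickle
cl=[];
for n in ['scene','side','wrist']:
    z=np.load(f'/tmp/{n}0.npz');c=pickle.load(open(f'/tmp/{n}0.pkl','rb'));P=pts(c,z['d']);cl.append((P,z['im']))
    print(n,'table z',np.nanmedian(P[...,2][np.abs(P[...,2])<15]))
im=ortho(cl,200,850,-420,380,1.0)
for v in range(200,850,100): cv2.putText(im,str(v),(0,850-v),0,.35,(255,255,0))
for v in range(-400,380,100): cv2.putText(im,str(v),(380-v,645),0,.35,(255,255,0)); im[:6,380-v]=255
im[[850-v for v in range(300,850,100)],::4]=(255,255,0); im[::4,[380-v for v in range(-400,380,100)]]=(255,255,0)
save(im,'ortho.png')
E
```

```text
scene table z 0.022444748544785398
side table z 0.6328918677063484
wrist table z 0.76502907372506
```

View pics/ortho.png

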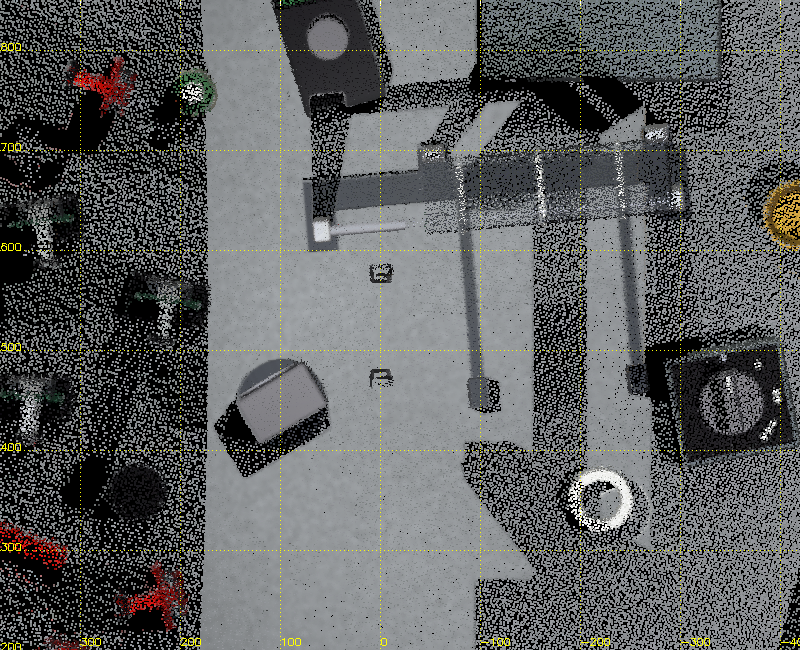

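View pics/wrist0.png

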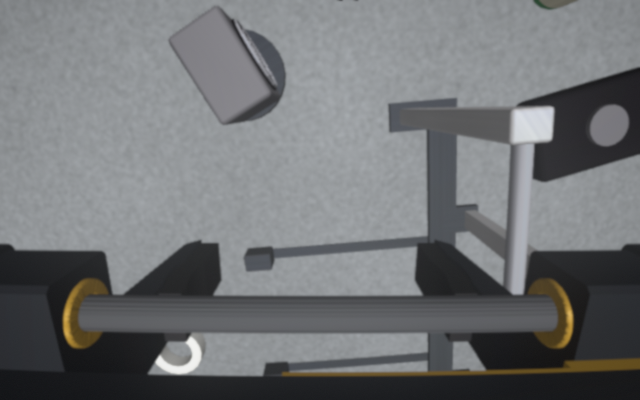

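The orthographic view shows the carriers with tabs near (590,335), (515,210) and (410,350), all facing roughly +x. The rail's open-end post is near (618,58) and the lamp pointers are near y = -80, -160 and -240. The blocks are at (455,-105) and (470,-255), the selector at (447,-350), and the fan at (445,98) with its grille pointing up-left. Now I'll fit numbers to these.

Run:
```python
from h import *
import pickle
for n in ['scene','side','wrist']:
    z=np.load(f'/tmp/{n}0.npz');c=pickle.load(open(f'/tmp/{n}0.pkl','rb'));P=pts(c,z['d']);im=z['im'].astype(int)
    X,Y,Z=P[...,0],P[...,1],P[...,2]; mx=im.max(2);mn=im.min(2)
    print('==',n)
    # lamp bar top
    m=(Z>262)&(Z<278)&(X>560)&(X<760)&(Y<30)&(Y>-330)&(mx<110)
    if m.sum()>200:
        r=cv2.minAreaRect(P[m][:,:2].astype(np.float32)); print('bar top',m.sum(),r, 'z',np.median(Z[m]))
    m=(Z>255)&(Z<285)&(X>560)&(X<760)&(Y<30)&(Y>-330)&(mn>160)
    k,l,s,ce=cv2.connectedComponentsWithStats(m.astype(np.uint8))
    for i in range(1,k):
        if s[i,4]>8:
            q=P[l==i]; f=cv2.fitLine(q[:,:2].astype(np.float32),2,0,.01,.01).ravel(); print('pointer',s[i,4],q.mean(0).round(1),np.arctan2(f[1],f[0]).round(3), q.min(0).round(),q.max(0).round())
    m=(Z>212)&(Z<230)&(X>560)&(X<700)&(Y<42)&(Y>-40)
    if m.sum()>15:
        q=P[m]; f=cv2.fitLine(q[:,:2].astype(np.float32),2,0,.01,.01).ravel(); print('rail',m.sum(),f,q[:,2].max())
    m=(Z>18)&(Z<30)&(X>430)&(X<500)&(Y<-80)&(Y>-280)
    k,l,s,ce=cv2.connectedComponentsWithStats(m.astype(np.uint8))
    for i in range(1,k):
        if s[i,4]>15: q=P[l==i]; print('block',s[i,4],q.mean(0).round(1),q.min(0).round(),q.max(0).round())
    # tabs
    m=(Z>150)&(Z<212)&(mx<70)&(Y>150)&(X>350)&(X<700)
    k,l,s,ce=cv2.connectedComponentsWithStats(m.astype(np.uint8))
    for i in range(1,k):
        if s[i,4]>8: q=P[l==i]; print('tab',s[i,4],np.median(q,0).round(1),q.min(0).round(),q.max(0).round(),ce[i].round())
    g=(im[...,1]>im[...,0]*1.3)&(im[...,1]>im[...,2]*1.1)&(Z>10)&(Z<115)&(Y>150)&(Y<420)&(X>350)&(X<700)
    k,l,s,ce=cv2.connectedComponentsWithStats(g.astype(np.uint8))
    for i in range(1,k):
        if s[i,4]>30: q=P[l==i]; f=cv2.fitLine(q[:,:2].astype(np.float32),2,0,.01,.01).ravel(); print('board',s[i,4],q.mean(0).round(1),np.arctan2(-f[0],f[1]).round(3))
    # white arms, top
    m=(Z>160)&(Z<180)&(mn>120)&(Y>150)&(X>350)&(X<720)
    k,l,s,ce=cv2.connectedComponentsWithStats(m.astype(np.uint8),connectivity=8)
    for i in range(1,k):
        if s[i,4]>8: q=P[l==i]; f=cv2.fitLine(q[:,:2].astype(np.float32),2,0,.01,.01).ravel();print('arm',s[i,4],q.mean(0).round(1),np.arctan2(f[1],f[0]).round(3),q.min(0).round(),q.max(0).round())
    m=(Z>80)&(Z<97)&(X>380)&(X<520)&(Y<170)&(Y>40)&(mx-mn<25)
    if m.sum()>50: print('fan top',m.sum(),cv2.minAreaRect(P[m][:,:2].astype(np.float32)),P[m].mean(0))
```

```text
== scene
bar top 2496 ((665.0789184570312, -136.29251098632812), (109.17713165283203, 314.9647521972656), 11.507789611816406) z 269.1602924081277
pointer 43 [658.6 -80.4 272.7] 0.081 [630. -85. 265.] [688. -76. 277.]
pointer 43 [ 664.3 -160.3  272.5] 0.075 [ 635. -165.  267.] [ 694. -157.  277.]
pointer 47 [ 672.  -239.7  272.1] 0.087 [ 640. -244.  264.] [ 702. -235.  276.]
pointer 22 [698.  -51.6 265.5] -1.52 [692. -60. 262.] [703. -43. 269.]
pointer 33 [ 717.2 -275.7  265.8] -1.471 [ 711. -285.  262.] [ 723. -267.  269.]
rail 111 [ 9.1691941e-02 -9.9578744e-01  6.2690503e+02  4.4700131e+00] 229.69839105696587
tab 83 [415.1 348.6 193.5] [406. 337. 166.] [422. 364. 208.] [410. 148.]
tab 86 [511.2 218.8 190.8] [501. 206. 161.] [518. 232. 209.] [381. 181.]
tab 92 [589.2 328.6 192.6] [582. 319. 161.] [595. 347. 211.] [429. 193.]
board 125 [453.9 341.4  74.4] -0.073
board 138 [549.7 206.4  74.8] -0.157
board 124 [631.1 328.9  72. ] -2.991
arm 57 [442.3 350.7 168.7] -0.13 [413. 339. 161.] [465. 361. 178.]
arm 72 [540.9 214.6 169.8] -0.183 [512. 201. 160.] [559. 223. 179.]
arm 80 [619.  33
[... 1188 characters left out ...]
61. 365. 177.]
fan top 343 ((449.3937072753906, 100.1353530883789), (58.19599151611328, 80.43437957763672), 31.16730308532715) [446.94371943  95.41436705  89.75489741]
== wrist
bar top 1202 ((574.2753295898438, 6.295975685119629), (20.832218170166016, 10.096202850341797), 40.576839447021484) z 269.6686611268982
rail 2875 [ 8.8045485e-02 -9.9611646e-01  6.2210150e+02  1.0419644e+01] 227.84956716157828
block 506 [458.5 -96.9  24.9] [ 443. -109.   18.] [473. -87.  28.]
block 102 [ 470.  -248.1   21.9] [ 457. -250.   18.] [ 485. -245.   26.]
fan top 6779 ((448.6597900390625, 100.35784149169922), (54.886756896972656, 80.14991760253906), 31.261550903320312) [448.81896051 100.14202422  90.03922083]
```

Emit:
jog_arm(dp=[[-0.267, 0.167, -0.667], [-0.267, 0.167, -0.667], [-0.267, 0.167, -0.667], [-0.267, 0.167, -0.667], [-0.267, 0.167, -0.667]], yaw=[-0.5, -0.5, -0.5, -0.5, -0.5])

```text
clock: 0.65
eef_pos: [575.2, 203.7, 319.5]
eef_rot: [0.65, 0.28, 0.65, -0.279]
contact_force: [-0.1, -1.0, 0.3]
finger_gap: 88.0
```

```bash
cat >> h.py <<'E'
from scipy.spatial.transform import Rotation as Ro
def tool():
    o=telemetry.get_obs(); q=o['eef_rot']; R=Ro.from_quat([q[1],q[2],q[3],q[0]]).as_matrix()
    return o,np.array(o['eef_pos']),R,np.arctan2(R[1,1],R[0,1])
def go(*targets):
    """print dp,yaw for world targets (x,y,z,carrier-yaw psi; tool y along psi+pi/2) from the present pose"""
    o,p,R,a=tool()
    print('t %.1f tcp %s psi %.4f gap %.1f F %s q %s'%(o['clock'],p.round(1),a-np.pi/2,o['finger_gap'],np.round(o['contact_force'],1),np.round(o['joint_positions'],2)))
    for t in targets:
        d=R.T@(np.array(t[:3])-p)/300; print(t,'dp',d.round(4).tolist(),'yaw %.4f'%(-(t[3]+np.pi/2-a)/(np.pi/2)))
E
python3 -c "
from h import *
go((575,218,320,0))"
```

```text
t 0.7 tcp [575.2 203.7 319.5] psi -0.8116 gap 88.0 F [-0.1 -1.   0.3] q [ 0.15  0.47  1.06  0.    1.61 -0.61]
(575, 218, 320, 0) dp [-0.0015, 0.0325, -0.035] yaw -0.5167
```

Emit:
jog_arm(dp=[[0, 0.03, -0.035], [0, 0.03, -0.035], [0, 0.03, -0.035], [0, 0.03, -0.035], [0, 0.03, -0.035]], yaw=[-0.45, -0.45, -0.45, -0.45, -0.45])

```text
clock: 1.15
eef_pos: [574.4, 217.5, 319.2]
eef_rot: [0.706, 0.035, 0.706, -0.035]
contact_force: [-0.1, -0.5, 0.2]
finger_gap: 88.4
```

```bash
cat >> h.py <<'E'
def tabs(name,zt=205):
    """wrist view: black tab tops and white hook arms"""
    im,d,c=snap('wrist'); save(im,name); P=pts(c,d); X,Y,Z=P[...,0],P[...,1],P[...,2]; mx=im.max(2).astype(int);mn=im.min(2)
    rows=np.arange(400)[:,None]
    m=(Z>zt-7)&(Z<zt+9)&(mx<80)
    k,l,s,ce=cv2.connectedComponentsWithStats(m.astype(np.uint8))
    for i in range(1,k):
        if s[i,4]>60:
            v,u=np.where(l==i); q=plane(c,np.c_[u,v],zt)[:,:2].astype(np.float32); print('tab',s[i,4],ce[i].round(),'rect',np.round(cv2.minAreaRect(q)[0],1),np.round(cv2.minAreaRect(q)[1],1),'deg %.1f'%cv2.minAreaRect(q)[2])
    m=(Z>zt-45)&(Z<zt-26)&(mn>110)&(mx-mn<40)
    k,l,s,ce=cv2.connectedComponentsWithStats(m.astype(np.uint8))
    for i in range(1,k):
        if s[i,4]>150:
            q=P[l==i][:,:2].astype(np.float32); f=cv2.fitLine(q,2,0,.01,.01).ravel(); print('arm',s[i,4],ce[i].round(),q.mean(0).round(1),'psi %.3f'%np.arctan(f[1]/f[0]),np.round(cv2.minAreaRect(q),1) if 0 else '')
E
python3 -c "
from h import *
go((575,218,320,-.15))
tabs('w1.png')"
```

```text
t 1.1 tcp [574.4 217.5 319.2] psi -0.0989 gap 88.4 F [-0.1 -0.5  0.2] q [ 0.17  0.48  1.05  0.    1.61 -1.3 ]
(575, 218, 320, -0.15) dp [-0.0028, 0.0017, 0.0019] yaw 0.0325
tab 398 [312. 108.] rect [507.3 219.3] [23.9  8.2] deg 81.8
tab 395 [466. 195.] rect [583.1 330.6] [ 9.6 27.4] deg 8.9
arm 810 [470.  17.] [450.4 348.9] psi 0.373 
arm 964 [311. 144.] [536.6 215.2] psi -0.158 
arm 655 [456. 223.] [618.3 335.7] psi 0.159 
arm 177 [159. 253.] [619.4  67.3] psi 0.081
```

View pics/w1.png

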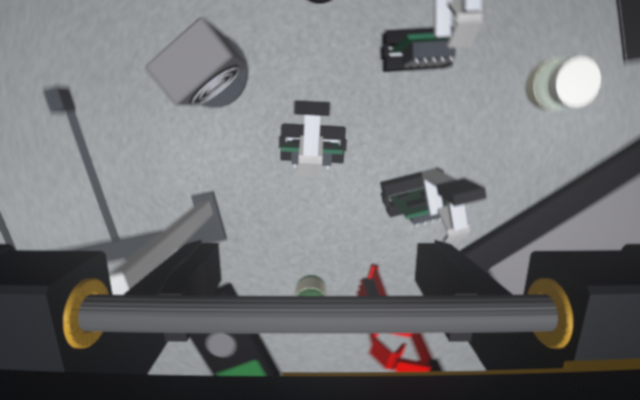

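Carrier 1's tab is at pixel (312,108), world (507,219), yaw about -0.15. Carrier 2's tab is at (466,195), world (583,331), yaw about +0.155. The fan is at the upper left. I'll grasp carrier 1 first.

Emit:
jog_arm(dp=[[0, -0.016, -0.166], [0, -0.016, -0.223], [0.167, -0.016, -0.223], [0.313, -0.016, -0.223], [0.313, -0.016, -0.223]], yaw=[0.0325, 0.0325, 0.0325, 0.0325, 0.0325])

```text
clock: 1.7
eef_pos: [505.0, 218.6, 220.4]
eef_rot: [0.702, 0.051, 0.709, -0.053]
contact_force: [-0.5, -0.5, -0.6]
finger_gap: 88.2
```

```bash
python3 -c "
from h import *
go((507.3,219.3,168,-.15),(507.3,219.3,288,-.15))"
```

```text
t 1.7 tcp [505.  218.6 220.4] psi -0.1471 gap 88.2 F [-0.5 -0.5 -0.6] q [ 0.2   0.39  1.44  0.    1.32 -1.23]
(507.3, 219.3, 168, -0.15) dp [0.1747, 0.0038, 0.0091] yaw 0.0018
(507.3, 219.3, 288, -0.15) dp [-0.2253, 0.0028, 0.0052] yaw 0.0018
```

Emit:
jog_arm(dp=[[0.1, 0.004, 0.008], [0.175, 0.004, 0.008], [0.175, 0.004, 0.008], [0.175, 0.004, 0.008], [0.175, 0.004, 0.008]], yaw=[0, 0, 0, 0, 0])

```text
clock: 2.2
eef_pos: [508.0, 219.6, 170.2]
eef_rot: [0.703, 0.052, 0.708, -0.052]
contact_force: [0.4, 0.1, -0.6]
finger_gap: 88.1
```

Emit:
jog_arm(dp=[[0, 0, 0], [0, 0, 0], [0, 0, 0], [0, 0, 0], [0, 0, 0]], yaw=[0, 0, 0, 0, 0], claw=1, squeeze=45)

```text
clock: 2.7
eef_pos: [508.0, 219.6, 170.2]
eef_rot: [0.703, 0.052, 0.708, -0.052]
contact_force: [0.4, 0.1, 0.8]
finger_gap: 50.1
```

```bash
python3 -c "
from h import *
go((507.3,219.3,278,-.15),(505,219.3,278,.088))"
```

```text
t 2.7 tcp [508.  219.6 170.2] psi -0.1476 gap 50.1 F [0.4 0.1 0.8] q [ 0.2   0.44  1.5   0.    1.21 -1.23]
(507.3, 219.3, 278, -0.15) dp [-0.3592, -0.0018, -0.0045] yaw 0.0015
(505, 219.3, 278, 0.088) dp [-0.3592, -0.0029, -0.0121] yaw -0.1500
```

Emit:
jog_arm(dp=[[0, 0, 0], [0, 0, 0], [0, 0, 0], [0, 0, 0], [0, 0, 0]], yaw=[0, 0, 0, 0, 0])

```text
clock: 3.2
eef_pos: [508.0, 219.6, 170.2]
eef_rot: [0.703, 0.052, 0.708, -0.052]
contact_force: [-0.3, 0.0, -0.8]
finger_gap: 25.8
```

Emit:
jog_arm(dp=[[-0.05, 0, 0], [-0.12, 0, 0], [-0.2, 0, 0], [-0.3, 0, 0], [-0.36, 0, 0]], yaw=[0, 0, 0, 0, 0])

```text
clock: 3.7
eef_pos: [508.8, 219.7, 280.0]
eef_rot: [0.703, 0.052, 0.707, -0.052]
contact_force: [0.2, 0.4, -2.3]
finger_gap: 25.3
```

Run:
```python
from h import *
# tool TCP target for pre-load: seat 60 mm in -x_d of load
psi=.088; xd=np.array([np.cos(psi),np.sin(psi)])
L=np.array([625,2.3])
for back in (65,0): print('tab at',L-xd*(42+back))
t=L-xd*(42+65); go((*t,268,psi))
im,d,c=snap('side'); save(im[60:260,200:480].repeat(2,0).repeat(2,1),'s1.png')
```

```text
tab at [518.4140367   -7.10385179]
tab at [583.16251908  -1.39123154]
t 3.7 tcp [508.8 219.7 280. ] psi -0.1476 gap 25.3 F [ 0.2  0.4 -2.3] q [ 0.2   0.36  1.33  0.    1.46 -1.23]
(np.float64(518.4140367048248), np.float64(-7.103851787408726), 268, 0.088) dp [0.0398, -0.743, 0.143] yaw -0.1500
```

View pics/s1.png

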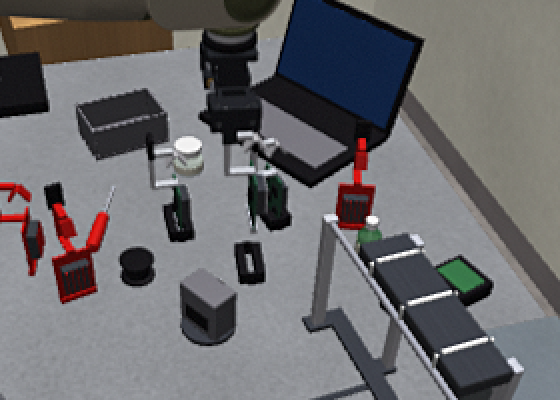

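Carrier 1 is lifted out cleanly, with its slot block empty. Moving it to the pre-load position.

Emit:
jog_arm(dp=[[0, -0.12, 0.0], [0, -0.28, 0.03], [0, -0.44, 0.08], [0.02, -0.6, 0.12], [0.04, -0.743, 0.143]], yaw=[-0.05, -0.1, -0.15, -0.15, -0.15])

```text
clock: 4.25
eef_pos: [518.8, -9.2, 268.9]
eef_rot: [0.705, -0.031, 0.707, 0.031]
contact_force: [-0.2, 0.0, -3.2]
finger_gap: 25.7
```

Emit:
jog_arm(dp=[[0, 0, 0], [0, 0, 0], [0, 0, 0], [0, 0, 0], [0, 0, 0]], yaw=[0, 0, 0, 0, 0])

```text
clock: 4.75
eef_pos: [518.8, -8.2, 269.0]
eef_rot: [0.705, -0.031, 0.707, 0.032]
contact_force: [-0.2, -1.1, -2.6]
finger_gap: 25.5
```

Run:
```python
from h import *
go((518.4,-7.1,265.7,.088),(583.2,-1.4,265.7,.088))
im,d,c=snap('wrist'); save(im,'w2.png'); P=pts(c,d); X,Y,Z=P[...,0],P[...,1],P[...,2]
m=(Z>216)&(Z<230)&(X>570)&(X<680)&(Y<42)&(Y>-60)
print(m.sum())
if m.sum()>20: q=P[m]; print(cv2.fitLine(q[:,:2].astype(np.float32),2,0,.01,.01).ravel(), q[:,2].max())
im,d,c=snap('side'); save(im[60:260,200:480].repeat(2,0).repeat(2,1),'s2.png'); P=pts(c,d); X,Y,Z=P[...,0],P[...,1],P[...,2]
g=(im[...,1]>im[...,0]*1.3)&(Z>60)&(Z<220)&(Y>-60)&(Y<60)&(X>500)&(X<700)
print('board',g.sum(),P[g].mean(0),P[g].min(0),P[g].max(0))
w=(im.min(2)>140)&(Z>150)&(Z<290)&(Y>-40)&(Y<40)&(X>500)&(X<700)
print('white',w.sum(),P[w].min(0),P[w].max(0))
```

```text
t 4.8 tcp [518.8  -8.2 269. ] psi 0.0892 gap 25.5 F [-0.2 -1.1 -2.6] q [-0.24  0.28  1.46 -0.    1.4  -1.9 ]
(518.4, -7.1, 265.7, 0.088) dp [0.0109, 0.0039, -0.0008] yaw 0.0008
(583.2, -1.4, 265.7, 0.088) dp [0.0103, 0.0036, 0.216] yaw 0.0008
245
[ 8.4137350e-02 -9.9645418e-01  6.2076672e+02 -2.7888577e+00] 221.7913154402939
board 185 [558.998554   -12.37144104 158.07094379] [553.10305416 -37.87385249 110.90664087] [570.35940331  28.5680641  201.17233164]
white 109 [522.25532163 -39.94751578 175.44981003] [631.85130064  37.86244923 248.63878044]
```

View pics/s2.png

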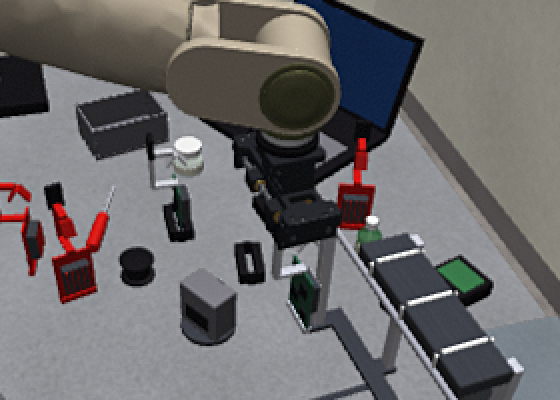

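Emit:
jog_arm(dp=[[0.01, 0.004, 0.04], [0.01, 0.004, 0.1], [0.01, 0.004, 0.16], [0.01, 0.004, 0.213], [0.01, 0.004, 0.213]], yaw=[0, 0, 0, 0, 0])

```text
clock: 5.35
eef_pos: [583.7, -1.3, 264.8]
eef_rot: [0.705, -0.031, 0.708, 0.032]
contact_force: [-1.8, -0.4, -3.5]
finger_gap: 25.3
```

Emit:
jog_arm(dp=[[0.0, 0, 0], [0.03, 0, 0], [0.06, 0, 0], [0.09, 0, 0], [0.105, 0, 0]], yaw=[0, 0, 0, 0, 0])

```text
clock: 5.85
eef_pos: [583.4, -1.3, 232.7]
eef_rot: [0.705, -0.031, 0.708, 0.032]
contact_force: [-8.8, 0.3, 13.6]
finger_gap: 25.2
```

Run:
```python
from h import *
go((583.2,-1.4,234,.088))
im,d,c=snap('side'); save(im[100:300,280:560].repeat(2,0).repeat(2,1),'s3.png')
```

```text
t 5.8 tcp [583.4  -1.3 232.7] psi 0.0892 gap 25.2 F [-8.8  0.3 13.6] q [-0.2   0.45  1.32  0.    1.38 -1.86]
(583.2, -1.4, 234, 0.088) dp [-0.0045, -0.0002, -0.0008] yaw 0.0007
```

View pics/s3.png

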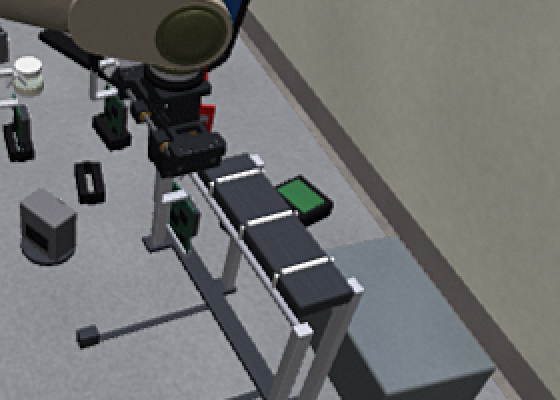

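Carrier 1 is hooked on the rail at the open end. I'll ease off the press force and slide it to station 0.

Emit:
jog_arm(dp=[[-0.004, 0, -0.005], [-0.004, -0.08, -0.005], [-0.004, -0.18, -0.005], [-0.004, -0.29, -0.005], [-0.004, -0.4, -0.005]], yaw=[0, 0, 0, 0, 0])

```text
clock: 6.4
eef_pos: [593.2, -121.6, 234.6]
eef_rot: [0.706, -0.031, 0.707, 0.032]
contact_force: [4.9, 3.8, 0.2]
finger_gap: 25.3
```

Run:
```python
from h import *
go((604.8,-245.5,233.5,.088))
```

```text
t 6.4 tcp [ 593.2 -121.6  234.6] psi 0.0901 gap 25.3 F [4.9 3.8 0.2] q [-0.4   0.5   1.24  0.    1.4  -2.06]
(604.8, -245.5, 233.5, 0.088) dp [0.0029, -0.4148, 0.0015] yaw 0.0013
```

Emit:
jog_arm(dp=[[0, -0.09, 0.002], [0, -0.18, 0.002], [0, -0.27, 0.002], [0, -0.36, 0.002], [0, -0.415, 0.002]], yaw=[0, 0, 0, 0, 0])

```text
clock: 6.9
eef_pos: [605.0, -247.1, 234.2]
eef_rot: [0.706, -0.031, 0.706, 0.032]
contact_force: [1.2, 2.0, -1.4]
finger_gap: 25.4
```

Emit:
jog_arm(dp=[[0, 0, 0], [0, 0, 0], [0, 0, 0], [0, 0, 0], [0, 0, 0]], yaw=[0, 0, 0, 0, 0])

```text
clock: 7.4
eef_pos: [605.0, -246.1, 234.3]
eef_rot: [0.706, -0.031, 0.707, 0.033]
contact_force: [0.7, 0.4, -1.3]
finger_gap: 25.5
```

Run:
```python
from h import *
go((604.8,-245.5,233.5,.088))
im,d,c=snap('side'); save(im[140:340,320:600].repeat(2,0).repeat(2,1),'s4.png')
im,d,c=snap('scene'); P=pts(c,d); X,Y,Z=P[...,0],P[...,1],P[...,2]
im2=im.astype(int);g=(im2[...,1]>im2[...,0]*1.3)&(Z>60)&(Z<220)&(Y>-340)&(Y<60)&(X>600)&(X<700)
print('board',g.sum(), P[g].mean(0) if g.any() else 0)
```

```text
t 7.4 tcp [ 605.  -246.1  234.3] psi 0.0901 gap 25.5 F [ 0.7  0.4 -1.3] q [-0.57  0.61  1.06  0.    1.47 -2.23]
(604.8, -245.5, 233.5, 0.088) dp [0.0027, 0.0022, -0.0005] yaw 0.0013
board 107 [ 649.55800844 -240.03968096  129.42713649]
```

View pics/s4.png

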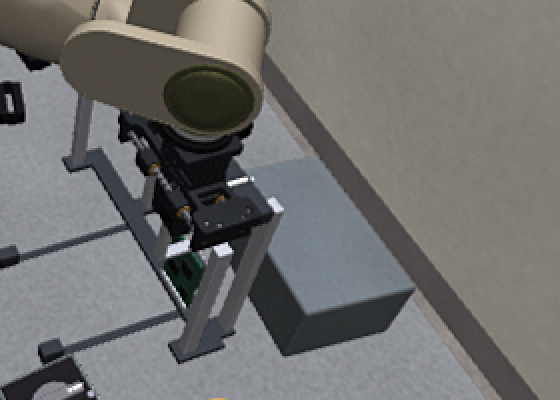

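Carrier 1 is at station 0. Releasing with a small opening, then straight up.

Emit:
jog_arm(dp=[[0.002, 0, 0], [0.002, 0, 0], [0.002, 0, 0], [0.002, 0, 0], [0.002, 0, 0]], yaw=[0, 0, 0, 0, 0], claw=0.45)

```text
clock: 8.0
eef_pos: [605.0, -246.4, 233.7]
eef_rot: [0.706, -0.031, 0.707, 0.033]
contact_force: [-0.3, 0.2, 0.2]
finger_gap: 48.6
```

Emit:
jog_arm(dp=[[-0.05, 0, 0], [-0.12, 0, 0], [-0.2, 0, 0], [-0.3, 0, 0], [-0.36, 0, 0]], yaw=[0, 0, 0, 0, 0])

```text
clock: 8.5
eef_pos: [605.1, -246.7, 344.2]
eef_rot: [0.707, -0.032, 0.706, 0.032]
contact_force: [0.8, 0.4, -0.3]
finger_gap: 48.5
```

Run:
```python
from h import *
go((604.8,-245.5,340,.088),(640,330,340,.15))
tabs('w3.png',269)
im,d,c=snap('scene'); P=pts(c,d); X,Y,Z=P[...,0],P[...,1],P[...,2]
im2=im.astype(int);g=(im2[...,1]>im2[...,0]*1.3)&(Z>60)&(Z<220)&(Y>-340)&(Y<60)&(X>600)&(X<700)
print('board',g.sum(), P[g].mean(0) if g.any() else 0)
```

```text
t 8.5 tcp [ 605.1 -246.7  344.2] psi 0.0897 gap 48.5 F [ 0.8  0.4 -0.3] q [-0.57  0.59  0.82  0.    1.73 -2.23]
(604.8, -245.5, 340, 0.088) dp [0.0139, 0.0042, -0.0006] yaw 0.0011
(640, 330, 340, 0.15) dp [0.0155, 1.9043, 0.2881] yaw -0.0384
tab 640 [318. 211.] rect [ 603.6 -247.1] [11.6 25.6] deg 5.0
tab 300 [289. 254.] rect [ 635.3 -264.4] [ 4.9 34.1] deg 6.4
tab 270 [348. 254.] rect [ 632.1 -224.7] [ 4.4 32.1] deg 3.6
tab 100 [422. 254.] rect [ 629.3 -174.3] [ 6.6 13.4] deg 4.8
tab 260 [577. 254.] rect [620.4 -63.6] [ 8.3 32.3] deg 4.5
arm 812 [305. 237.] [ 636.8 -254.4] psi -1.431 
arm 287 [483. 243.] [ 632.2 -109.8] psi -1.477 
arm 469 [594. 244.] [625.3 -14.9] psi -1.514 
board 109 [ 649.62224602 -240.40815158  130.05774852]
```

Carrier 1 is hanging, with its tab at (603.6,-247). On to carrier 2.

Emit:
jog_arm(dp=[[0, 0.17, 0.014], [0, 0.33, 0.027], [0, 0.5, 0.04], [0, 0.66, 0.054], [0, 0.83, 0.068]], yaw=[0, 0, 0, 0, 0])

```text
clock: 9.1
eef_pos: [602.8, 3.6, 342.8]
eef_rot: [0.707, -0.032, 0.706, 0.031]
contact_force: [0.8, 0.0, -0.2]
finger_gap: 48.7
```

Emit:
jog_arm(dp=[[0, 0.17, 0.014], [0, 0.33, 0.027], [0, 0.5, 0.04], [0, 0.66, 0.054], [0, 0.83, 0.068]], yaw=[0, 0, 0, 0, 0], claw=0)

```text
clock: 9.6
eef_pos: [600.4, 253.7, 341.3]
eef_rot: [0.706, -0.032, 0.706, 0.031]
contact_force: [0.0, -0.5, 0.3]
finger_gap: 86.1
```

Run:
```python
from h import *
go((600,320,320,.155))
```

```text
t 9.6 tcp [600.4 253.7 341.3] psi 0.0893 gap 86.1 F [ 0.  -0.5  0.3] q [ 0.22  0.59  0.83 -0.    1.72 -1.44]
(600, 320, 320, 0.155) dp [0.0709, 0.2204, 0.0185] yaw -0.0418
```

Emit:
jog_arm(dp=[[0.07, 0.1, 0.018], [0.07, 0.22, 0.018], [0.07, 0.22, 0.018], [0.07, 0.22, 0.018], [0.07, 0.22, 0.018]], yaw=[-0.042, -0.042, -0.042, -0.042, -0.042])

```text
clock: 10.1
eef_pos: [600.1, 318.8, 320.0]
eef_rot: [0.705, -0.055, 0.705, 0.054]
contact_force: [-1.2, -0.6, 0.2]
finger_gap: 88.0
```

Run:
```python
from h import *
go((583.1,330.6,215,.155))
tabs('w4.png')
```

```text
t 10.1 tcp [600.1 318.8 320. ] psi 0.1541 gap 88.0 F [-1.2 -0.6  0.2] q [ 0.32  0.66  0.76 -0.    1.72 -1.41]
(583.1, 330.6, 215, 0.155) dp [0.3499, 0.0479, -0.0498] yaw -0.0005
tab 473 [340. 181.] rect [584.8 332.6] [11.1 26.1] deg 6.6
tab 91 [283. 370.] rect [761.7 312.2] [10.3 13.5] deg 76.9
arm 626 [387.  11.] [453.1 350.1] psi -1.504 
arm 339 [ 31. 167.] [619.1  67.1] psi 0.077 
arm 719 [336. 210.] [617.1 337. ] psi 0.140
```

Emit:
jog_arm(dp=[[0, 0.052, -0.045], [0.13, 0.052, -0.045], [0.28, 0.052, -0.045], [0.42, 0.052, -0.045], [0.503, 0.052, -0.045]], yaw=[0.0153, 0.0153, 0.0153, 0.0153, 0.0153])

```text
clock: 10.65
eef_pos: [583.7, 330.3, 166.1]
eef_rot: [0.704, -0.046, 0.707, 0.045]
contact_force: [-0.4, 0.0, -0.4]
finger_gap: 88.3
```

Emit:
jog_arm(dp=[[0, 0, 0], [0, 0, 0], [0, 0, 0], [0, 0, 0], [0, 0, 0]], yaw=[0, 0, 0, 0, 0], claw=1)

```text
clock: 11.15
eef_pos: [584.1, 330.4, 167.3]
eef_rot: [0.705, -0.046, 0.706, 0.045]
contact_force: [0.6, -0.3, -0.2]
finger_gap: 50.4
```

Emit:
jog_arm(dp=[[0, 0, 0], [0, 0, 0], [0, 0, 0], [0, 0, 0], [0, 0, 0]], yaw=[0, 0, 0, 0, 0])

```text
clock: 11.65
eef_pos: [584.0, 330.6, 167.5]
eef_rot: [0.705, -0.046, 0.706, 0.045]
contact_force: [-1.0, 1.1, 0.9]
finger_gap: 25.4
```

Run:
```python
from h import *
go((584.5,332.2,168,.13),(520,332.2,290,.088),(518.4,-7.1,290,.088))
```

```text
t 11.7 tcp [584.  330.6 167.5] psi 0.1284 gap 25.4 F [-1.   1.1  0.9] q [ 0.34  0.7   1.09 -0.    1.36 -1.36]
(584.5, 332.2, 168, 0.13) dp [-0.0018, 0.005, 0.0022] yaw -0.0010
(520, 332.2, 290, 0.088) dp [-0.4082, 0.0321, -0.2116] yaw 0.0257
(518.4, -7.1, 290, 0.088) dp [-0.4069, -1.0889, -0.3617] yaw 0.0257
```

Emit:
jog_arm(dp=[[-0.05, 0, 0], [-0.12, 0, 0], [-0.2, 0, 0], [-0.3, 0, 0], [-0.37, 0, 0]], yaw=[0, 0, 0, 0, 0])

```text
clock: 12.15
eef_pos: [584.2, 330.6, 279.8]
eef_rot: [0.705, -0.046, 0.706, 0.045]
contact_force: [0.0, 0.5, -2.4]
finger_gap: 25.5
```

Emit:
jog_arm(dp=[[0, -0.1, -0.07], [0, -0.25, -0.15], [0, -0.4, -0.23], [0, -0.55, -0.306], [0, -0.7, -0.306]], yaw=[0.026, 0.026, 0.026, 0.026, 0.026])

```text
clock: 12.65
eef_pos: [517.5, 109.2, 280.0]
eef_rot: [0.705, -0.032, 0.708, 0.031]
contact_force: [2.7, 0.8, -2.6]
finger_gap: 25.2
```

Run:
```python
from h import *
go((518.4,-7.1,263,.088))
```

```text
t 12.7 tcp [517.5 109.2 280. ] psi 0.0885 gap 25.2 F [ 2.7  0.8 -2.6] q [-0.01  0.3   1.41 -0.    1.44 -1.67]
(518.4, -7.1, 263, 0.088) dp [0.0574, -0.3864, -0.0312] yaw 0.0003
```

Emit:
jog_arm(dp=[[0.02, -0.12, -0.03], [0.04, -0.25, -0.03], [0.055, -0.386, -0.03], [0.055, -0.386, -0.03], [0.055, -0.386, -0.03]], yaw=[0, 0, 0, 0, 0])

```text
clock: 13.15
eef_pos: [518.5, -7.5, 263.2]
eef_rot: [0.705, -0.031, 0.708, 0.03]
contact_force: [0.1, 0.0, -3.7]
finger_gap: 25.2
```

Run:
```python
from h import *
go((582,-1.5,263,.088))
im,d,c=snap('side'); P=pts(c,d); X,Y,Z=P[...,0],P[...,1],P[...,2]; im=im.astype(int)
g=(im[...,1]>im[...,0]*1.3)&(Z>60)&(Z<220)&(Y>-60)&(Y<60)&(X>500)&(X<700)
print('board',g.sum(),P[g].mean(0),P[g].min(0),P[g].max(0))
```

```text
t 13.2 tcp [518.5  -7.5 263.2] psi 0.0867 gap 25.2 F [ 0.1  0.  -3.7] q [-0.24  0.28  1.47 -0.    1.39 -1.9 ]
(582, -1.5, 263, 0.088) dp [-0.0004, 0.0016, 0.2128] yaw -0.0008
board 196 [559.10199832  -8.89556361 152.36043545] [551.07400052 -35.99203481 103.60305443] [567.24772097  30.64348309 199.11310365]
```

Emit:
jog_arm(dp=[[0, 0.002, 0.04], [0, 0.002, 0.1], [0, 0.002, 0.16], [0, 0.002, 0.21], [0, 0.002, 0.21]], yaw=[0, 0, 0, 0, 0])

```text
clock: 13.7
eef_pos: [582.0, 0.9, 262.6]
eef_rot: [0.705, -0.032, 0.708, 0.032]
contact_force: [-2.2, 0.4, -3.6]
finger_gap: 25.2
```

Emit:
jog_arm(dp=[[0.0, 0, 0], [0.03, 0, 0], [0.06, 0, 0], [0.09, 0, 0], [0.103, 0, 0]], yaw=[0, 0, 0, 0, 0])

```text
clock: 14.2
eef_pos: [581.3, 0.9, 230.8]
eef_rot: [0.704, -0.032, 0.708, 0.032]
contact_force: [-9.1, 0.4, 10.9]
finger_gap: 25.3
```

Run:
```python
from h import *
go((597.2,-165.8,232,.088))
```

```text
t 14.2 tcp [581.3   0.9 230.8] psi 0.0902 gap 25.3 F [-9.1  0.4 10.9] q [-0.2   0.45  1.33 -0.    1.37 -1.86]
(597.2, -165.8, 232, 0.088) dp [-0.0038, -0.5581, 0.0028] yaw 0.0014
```

Emit:
jog_arm(dp=[[-0.004, 0, -0.004], [-0.004, -0.07, -0.004], [-0.004, -0.15, -0.004], [-0.004, -0.23, -0.004], [-0.004, -0.31, -0.004]], yaw=[0, 0, 0, 0, 0])

```text
clock: 14.7
eef_pos: [588.9, -92.5, 232.5]
eef_rot: [0.705, -0.032, 0.708, 0.032]
contact_force: [2.4, 1.4, -1.5]
finger_gap: 25.3
```

Run:
```python
from h import *
go((597,-165.8,232,.088))
```

```text
t 14.7 tcp [588.9 -92.5 232.5] psi 0.0904 gap 25.3 F [ 2.4  1.4 -1.5] q [-0.35  0.48  1.28 -0.    1.39 -2.01]
(597, -165.8, 232, 0.088) dp [0.0018, -0.2457, 0.0049] yaw 0.0016
```

Emit:
jog_arm(dp=[[0, -0.06, 0.003], [0, -0.12, 0.003], [0, -0.18, 0.003], [0, -0.243, 0.003], [0.001, -0.243, 0.003]], yaw=[0, 0, 0, 0, 0])

```text
clock: 15.2
eef_pos: [596.4, -167.6, 232.0]
eef_rot: [0.705, -0.032, 0.708, 0.031]
contact_force: [-0.1, -0.9, -1.8]
finger_gap: 25.3
```

Emit:
jog_arm(dp=[[0.002, 0, 0], [0.002, 0, 0], [0.002, 0, 0], [0.002, 0, 0], [0.002, 0, 0]], yaw=[0, 0, 0, 0, 0], claw=0.5)

```text
clock: 15.7
eef_pos: [596.5, -167.3, 231.6]
eef_rot: [0.705, -0.032, 0.708, 0.031]
contact_force: [0.4, 0.0, -0.2]
finger_gap: 44.1
```

Emit:
jog_arm(dp=[[-0.05, 0, 0], [-0.12, 0, 0], [-0.2, 0, 0], [-0.3, 0, 0], [-0.36, 0, 0]], yaw=[0, 0, 0, 0, 0])

```text
clock: 16.2
eef_pos: [597.0, -166.9, 342.1]
eef_rot: [0.706, -0.032, 0.707, 0.031]
contact_force: [0.1, -0.2, -0.4]
finger_gap: 44.0
```

Run:
```python
from h import *
go((430,340,320,-.08))
tabs('w5.png',269)
```

```text
t 16.2 tcp [ 597.  -166.9  342.1] psi 0.0891 gap 44.0 F [ 0.1 -0.2 -0.4] q [-0.46  0.5   0.97 -0.    1.68 -2.12]
(430, 340, 320, -0.08) dp [0.0698, 1.7328, -0.4041] yaw 0.1076
tab 648 [198. 213.] rect [ 603.3 -246.1] [10.9 27.4] deg 5.1
tab 648 [320. 214.] rect [ 597.  -166.7] [10.9 25.5] deg 5.0
tab 84 [216. 256.] rect [ 632.6 -233.4] [ 3.9 13. ] deg 1.4
tab 232 [290. 256.] rect [ 627.8 -183. ] [ 4.8 30.6] deg 7.9
tab 233 [346. 257.] rect [ 624.8 -146.6] [ 4.9 27.8] deg 3.4
tab 117 [421. 257.] rect [621.9 -96. ] [ 5.8 15.9] deg 4.8
arm 496 [217. 235.] [ 630.4 -242.5] psi 0.389 
arm 646 [319. 239.] [ 628.5 -164.6] psi -1.455 
arm 327 [166. 243.] [ 644.8 -285.9] psi 1.519 
arm 1351 [546. 248.] [622.3  21.2] psi -1.498
```

View pics/w5.png

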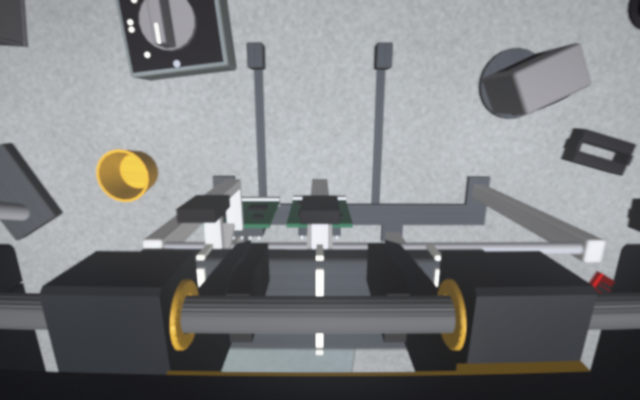

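Carriers 1 and 2 hang at the left and middle pointers; the middle hook lines up with its pointer at column 320. The next carrier is the near one.

Emit:
jog_arm(dp=[[0, 0.17, 0], [0, 0.33, 0], [0, 0.5, -0.05], [0, 0.66, -0.1], [0, 0.83, -0.13]], yaw=[0, 0, 0, 0.05, 0.05])

```text
clock: 16.75
eef_pos: [536.4, 74.2, 342.8]
eef_rot: [0.708, -0.004, 0.707, 0.001]
contact_force: [0.7, -0.1, 0.4]
finger_gap: 44.1
```

Emit:
jog_arm(dp=[[0, 0.17, -0.03], [0, 0.33, -0.07], [0.02, 0.5, -0.1], [0.05, 0.66, -0.13], [0.07, 0.83, -0.16]], yaw=[0.05, 0.05, 0.05, 0.05, 0.05], claw=0)

```text
clock: 17.25
eef_pos: [486.6, 317.7, 320.5]
eef_rot: [0.707, 0.023, 0.706, -0.026]
contact_force: [1.0, 0.4, -0.2]
finger_gap: 81.8
```

Run:
```python
from h import *
go((412,348,215,-.07))
tabs('w6.png')
```

```text
t 17.2 tcp [486.6 317.7 320.5] psi -0.0701 gap 81.8 F [ 1.   0.4 -0.2] q [ 0.38  0.4   1.16 -0.    1.58 -1.12]
(412, 348, 215, -0.07) dp [0.3511, 0.085, -0.2556] yaw -0.0001
tab 347 [363.  89.] rect [409.2 354.4] [20.   8.2] deg 87.0
arm 1008 [355. 129.] [439.  350.5] psi -0.036
```

Emit:
jog_arm(dp=[[0, 0.115, -0.07], [0, 0.115, -0.07], [0, 0.115, -0.07], [0, 0.115, -0.07], [0, 0.115, -0.07]], yaw=[-0.019, -0.019, -0.019, -0.019, -0.019])

```text
clock: 17.8
eef_pos: [466.1, 358.4, 319.1]
eef_rot: [0.706, 0.012, 0.708, -0.014]
contact_force: [-0.8, 0.2, -0.3]
finger_gap: 87.9
```

Run:
```python
from h import *
go((410,351.6,215,-.04))
tabs('w7.png'); tabs('w7b.png',202)
```

```text
t 17.8 tcp [466.1 358.4 319.1] psi -0.0366 gap 87.9 F [-0.8  0.2 -0.3] q [ 0.46  0.42  1.14 -0.    1.58 -1.08]
(410, 351.6, 215, -0.04) dp [0.3473, -0.0285, -0.1855] yaw 0.0021
tab 405 [307. 123.] rect [409.4 352.1] [23.9  8.5] deg 87.8
arm 924 [308. 158.] [439.9 350.4] psi -0.031 
tab 406 [307. 123.] rect [409.5 351.7] [23.5  8.6] deg 87.8
arm 977 [308. 159.] [440.6 350.5] psi -0.037
```

Emit:
jog_arm(dp=[[0, -0.028, -0.12], [0.05, -0.028, -0.186], [0.2, -0.028, -0.186], [0.35, -0.028, -0.186], [0.46, -0.028, -0.186]], yaw=[0, 0, 0, 0, 0])

```text
clock: 18.4
eef_pos: [409.2, 351.0, 179.0]
eef_rot: [0.706, 0.012, 0.708, -0.014]
contact_force: [1.0, 0.0, 0.2]
finger_gap: 88.2
```

Run:
```python
from h import *
go((410,351.9,168,-.04))
```

```text
t 18.4 tcp [409.2 351.  179. ] psi -0.0372 gap 88.2 F [1.  0.  0.2] q [ 0.49  0.4   1.54 -0.    1.21 -1.04]
(410, 351.9, 168, -0.04) dp [0.0367, 0.0032, 0.0027] yaw 0.0018
```

Emit:
jog_arm(dp=[[0.035, 0.003, 0.003], [0.035, 0.003, 0.003], [0.035, 0.003, 0.003], [0.035, 0.003, 0.003], [0.035, 0.003, 0.003]], yaw=[0, 0, 0, 0, 0], claw=1)

```text
clock: 18.9
eef_pos: [410.6, 352.1, 169.8]
eef_rot: [0.707, 0.012, 0.707, -0.014]
contact_force: [-0.4, 0.1, 0.4]
finger_gap: 50.2
```

Emit:
jog_arm(dp=[[0, 0, 0], [0, 0, 0], [0, 0, 0], [0, 0, 0], [0, 0, 0]], yaw=[0, 0, 0, 0, 0])

```text
clock: 19.4
eef_pos: [410.6, 352.2, 170.0]
eef_rot: [0.707, 0.012, 0.707, -0.014]
contact_force: [-0.6, 0.4, 2.4]
finger_gap: 25.7
```

Emit:
jog_arm(dp=[[-0.05, 0, 0], [-0.12, 0, 0], [-0.2, 0, 0], [-0.3, 0, 0], [-0.4, 0, 0]], yaw=[0, 0, 0, 0, 0])

```text
clock: 19.9
eef_pos: [410.3, 352.2, 290.4]
eef_rot: [0.706, 0.012, 0.708, -0.014]
contact_force: [1.1, 0.5, -2.6]
finger_gap: 25.2
```

Run:
```python
from h import *
go((495,200,290,.02),(518.4,-7.1,263,.088))
```

```text
t 19.9 tcp [410.3 352.2 290.4] psi -0.0372 gap 25.2 F [ 1.1  0.5 -2.6] q [ 0.49  0.32  1.36 -0.    1.47 -1.04]
(495, 200, 290, 0.02) dp [0.0021, -0.4965, 0.3009] yaw -0.0364
(518.4, -7.1, 263, 0.088) dp [0.0939, -1.1832, 0.4048] yaw -0.0797
```

Emit:
jog_arm(dp=[[0, -0.12, 0.08], [0, -0.27, 0.16], [0, -0.42, 0.24], [0, -0.57, 0.3], [0, -0.72, 0.35]], yaw=[-0.08, -0.08, -0.08, -0.08, -0.08])

```text
clock: 20.4
eef_pos: [507.4, 130.3, 290.1]
eef_rot: [0.705, -0.032, 0.708, 0.03]
contact_force: [1.2, -0.1, -2.1]
finger_gap: 25.4
```

Run:
```python
from h import *
go((518.4,-7.1,265.5,.088))
```

```text
t 20.4 tcp [507.4 130.3 290.1] psi 0.0883 gap 25.4 F [ 1.2 -0.1 -2.1] q [ 0.03  0.28  1.41 -0.    1.46 -1.63]
(518.4, -7.1, 265.5, 0.088) dp [0.0832, -0.4593, -0.0037] yaw 0.0002
```

Emit:
jog_arm(dp=[[0.02, -0.12, 0], [0.05, -0.25, 0], [0.08, -0.38, -0.004], [0.081, -0.459, -0.004], [0.081, -0.459, -0.004]], yaw=[0, 0, 0, 0, 0])

```text
clock: 20.9
eef_pos: [518.1, -9.6, 265.2]
eef_rot: [0.704, -0.031, 0.709, 0.029]
contact_force: [0.1, 1.0, -2.5]
finger_gap: 26.0
```

Run:
```python
from h import *
go((581,-1.5,265.5,.088))
im,d,c=snap('side'); P=pts(c,d); X,Y,Z=P[...,0],P[...,1],P[...,2]; im=im.astype(int)
g=(im[...,1]>im[...,0]*1.3)&(Z>60)&(Z<220)&(Y>-60)&(Y<60)&(X>500)&(X<700)
print('board',g.sum(),P[g].mean(0),P[g].min(0),P[g].max(0))
```

```text
t 20.9 tcp [518.1  -9.6 265.2] psi 0.0847 gap 26.0 F [ 0.1  1.  -2.5] q [-0.24  0.28  1.47 -0.    1.4  -1.9 ]
(581, -1.5, 265.5, 0.088) dp [-0.0023, 0.009, 0.2113] yaw -0.0021
board 178 [556.95413034 -14.18894879 153.10070443] [551.02880655 -39.50832462 104.87691664] [562.50599296  26.83516289 197.82874536]
```

Emit:
jog_arm(dp=[[0, 0.009, 0.04], [0, 0.009, 0.1], [0, 0.009, 0.16], [0, 0.009, 0.211], [0, 0.009, 0.211]], yaw=[0, 0, 0, 0, 0])

```text
clock: 21.45
eef_pos: [581.6, 1.6, 264.4]
eef_rot: [0.704, -0.032, 0.709, 0.03]
contact_force: [-0.1, -0.6, -3.3]
finger_gap: 25.2
```

Emit:
jog_arm(dp=[[0.0, 0, 0], [0.03, 0, 0], [0.06, 0, 0], [0.09, 0, 0], [0.102, 0, 0]], yaw=[0, 0, 0, 0, 0])

```text
clock: 21.95
eef_pos: [582.0, 1.4, 233.9]
eef_rot: [0.705, -0.032, 0.708, 0.03]
contact_force: [3.9, 0.4, 6.9]
finger_gap: 25.6
```

Run:
```python
from h import *
go((590,-86.1,234.5,.088))
```

```text
t 21.9 tcp [582.    1.4 233.9] psi 0.0874 gap 25.6 F [3.9 0.4 6.9] q [-0.2   0.44  1.32 -0.    1.38 -1.86]
(590, -86.1, 234.5, 0.088) dp [-0.0015, -0.293, 0.0009] yaw -0.0004
```

Emit:
jog_arm(dp=[[-0.003, 0, 0.003], [-0.003, -0.07, 0.003], [-0.003, -0.15, 0.003], [-0.003, -0.23, 0.003], [-0.003, -0.293, 0.003]], yaw=[0, 0, 0, 0, 0])

```text
clock: 22.45
eef_pos: [590.7, -87.0, 234.9]
eef_rot: [0.705, -0.031, 0.708, 0.03]
contact_force: [2.5, 1.7, -1.4]
finger_gap: 25.4
```

Emit:
jog_arm(dp=[[0, 0, 0], [0, 0, 0], [0, 0, 0], [0, 0, 0], [0, 0, 0]], yaw=[0, 0, 0, 0, 0])

```text
clock: 22.95
eef_pos: [590.7, -86.4, 235.0]
eef_rot: [0.705, -0.032, 0.707, 0.031]
contact_force: [1.9, 0.2, -1.3]
finger_gap: 25.9
```

Run:
```python
from h import *
go((590.5,-86.1,234,.088))
```

```text
t 22.9 tcp [590.7 -86.4 235. ] psi 0.0880 gap 25.9 F [ 1.9  0.2 -1.3] q [-0.34  0.48  1.27 -0.    1.4  -2.  ]
(590.5, -86.1, 234, 0.088) dp [0.0033, 0.001, -0.0005] yaw 0.0000
```

Emit:
jog_arm(dp=[[0.003, 0, 0], [0.003, 0, 0], [0.003, 0, 0], [0.003, 0, 0], [0.003, 0, 0]], yaw=[0, 0, 0, 0, 0], claw=0.5)

```text
clock: 23.45
eef_pos: [590.6, -86.3, 234.1]
eef_rot: [0.705, -0.032, 0.708, 0.031]
contact_force: [0.1, -0.5, -0.4]
finger_gap: 43.9
```

Emit:
jog_arm(dp=[[-0.05, 0, 0], [-0.12, 0, 0], [-0.2, 0, 0], [-0.3, 0, 0], [-0.36, 0, 0]], yaw=[0, 0, 0, 0, 0])

```text
clock: 23.95
eef_pos: [591.1, -86.2, 344.5]
eef_rot: [0.706, -0.032, 0.707, 0.03]
contact_force: [0.2, -0.0, -1.0]
finger_gap: 44.3
```

Run:
```python
from h import *
go()
tabs('w8.png',269)
im,d,c=snap('wrist'); P=pts(c,d)
Z=P[...,2]
m=(Z>80)&(Z<97)&(P[...,0]>350)&(P[...,0]<560)&(P[...,1]<200)&(P[...,1]>0)
print('fan top',m.sum(),cv2.minAreaRect(P[m][:,:2].astype(np.float32)))
m=(Z>70)&(Z<100)&(P[...,0]>350)&(P[...,0]<540)&(P[...,1]<60)&(P[...,1]>-300); print(m.sum())
```

```text
t 23.9 tcp [591.1 -86.2 344.5] psi 0.0880 gap 44.3 F [ 0.2 -0.  -1. ] q [-0.34  0.44  1.05 -0.    1.65 -2.  ]
tab 661 [ 82. 211.] rect [ 603.3 -244.6] [11.9 30.1] deg 5.0
tab 675 [198. 211.] rect [ 597.  -165.7] [11.7 27.8] deg 5.1
tab 628 [318. 211.] rect [589.5 -87.4] [11.6 25.6] deg 5.0
tab 285 [ 54. 252.] rect [ 635.7 -269.8] [ 4.5 40.7] deg 5.6
tab 101 [217. 253.] rect [ 626.2 -152.7] [ 4.4 14.7] deg 5.2
tab 225 [290. 253.] rect [ 621. -103.] [ 4.4 30.5] deg 7.9
tab 209 [345. 253.] rect [617.5 -66.3] [ 4.1 29.9] deg 3.4
arm 865 [127. 232.] [ 630.2 -234.1] psi 1.283 
arm 497 [218. 233.] [ 623.6 -161.8] psi 0.461 
arm 636 [318. 236.] [620.7 -84.6] psi -1.491 
arm 272 [ 66. 240.] [ 644.2 -289.7] psi 1.495 
arm 1041 [459. 245.] [621.1  30. ] psi -1.427 
fan top 3577 ((475.9589538574219, 78.63578796386719), (54.689537048339844, 79.58089447021484), 30.32407569885254)
1071
```

View pics/w8.png

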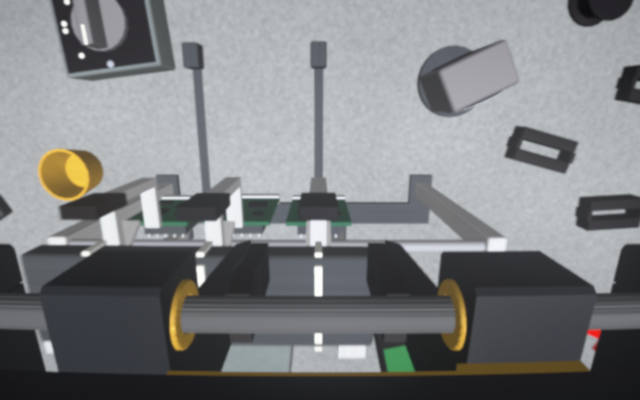

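All three carriers hang at the pointers, with hooks at columns 100, 200 and 318 and their tabs about 79 mm apart. The fan has already been knocked, to about (476,79). Going to the fan now.

Emit:
jog_arm(dp=[[0, 0.11, -0.07], [0, 0.23, -0.14], [0, 0.35, -0.21], [0.05, 0.47, -0.28], [0.1, 0.581, -0.333]], yaw=[0.09, 0.18, 0.27, 0.36, 0.45], claw=0)

```text
clock: 24.55
eef_pos: [474.9, 79.7, 312.5]
eef_rot: [0.673, 0.216, 0.672, -0.218]
contact_force: [0.2, -0.1, 0.6]
finger_gap: 81.9
```

```bash
cat >> h.py <<'E'
def fan():
    for n in ('wrist','scene','side'):
        im,d,c=snap(n); P=pts(c,d); Z=P[...,2]; mx=im.max(2).astype(int);mn=im.min(2)
        m=(Z>82)&(Z<97)&(P[...,0]>350)&(P[...,0]<560)&(P[...,1]<200)&(P[...,1]>-300)&(mx-mn<25)&(mx>70)
        k,l,s,ce=cv2.connectedComponentsWithStats(m.astype(np.uint8))
        if k>1:
            i=1+np.argmax(s[1:,4]); r=cv2.minAreaRect(P[l==i][:,:2].astype(np.float32)); print(n,'fan',s[i,4],np.round(r[0],1),np.round(r[1],1),'%.1f'%r[2])
E
python3 - <<'E'
from h import *
fan()
go((476,78.6,140,.53-np.pi/2))
E
```

```text
wrist fan 3547 [475.5  79.1] [54.1 80.2] 30.5
scene fan 367 [475.7  78.2] [55.2 80.9] 30.9
side fan 303 [476.4  81.1] [56.5 79.7] 30.1
t 24.7 tcp [475.4  79.6 312.6] psi -0.6158 gap 88.3 F [-0.1  0.1 -0.2] q [-0.08  0.17  1.48 -0.    1.49 -1.03]
(476, 78.6, 140, -1.0407963267948965) dp [0.5753, 0.0001, 0.0031] yaw 0.2706
```

Emit:
jog_arm(dp=[[0, 0, 0.0], [0.1, 0, 0], [0.25, 0, 0], [0.4, 0, 0], [0.55, 0, 0]], yaw=[0.09, 0.18, 0.27, 0.27, 0.27])

```text
clock: 25.2
eef_pos: [475.6, 78.1, 145.7]
eef_rot: [0.614, 0.35, 0.613, -0.352]
contact_force: [0.1, -0.3, -0.8]
finger_gap: 87.8
```

Run:
```python
from h import *
fan()
go((475.7,79,40,.532-np.pi/2))
```

```text
wrist fan 10588 [475.1  79.4] [54.3 79.7] 30.6
scene fan 340 [476.1  79.5] [54.8 82. ] 30.1
side fan 290 [476.6  79.1] [55.9 77.1] 30.2
t 25.4 tcp [474.8  78.4 146.4] psi -1.0395 gap 87.9 F [-0.1  0.1  1. ] q [-0.08  0.32  1.75 -0.    1.08 -0.61]
(475.7, 79, 40, -1.0387963267948965) dp [0.3545, 0.0059, -0.0001] yaw -0.0005
```

Emit:
jog_arm(dp=[[0.07, 0.004, 0], [0.16, 0.004, 0], [0.26, 0.004, 0], [0.345, 0.004, 0], [0.345, 0.004, 0]], yaw=[0, 0, 0, 0, 0])

```text
clock: 25.85
eef_pos: [475.6, 78.2, 42.7]
eef_rot: [0.612, 0.349, 0.615, -0.353]
contact_force: [-0.8, 0.4, 0.5]
finger_gap: 87.7
```

Emit:
jog_arm(dp=[[0, 0, 0], [0, 0, 0], [0, 0, 0], [0, 0, 0], [0, 0, 0]], yaw=[0, 0, 0, 0, 0], claw=1, squeeze=30)

```text
clock: 26.35
eef_pos: [475.6, 78.2, 43.2]
eef_rot: [0.612, 0.349, 0.615, -0.353]
contact_force: [-3.4, -1.0, 2.0]
finger_gap: 50.3
```

Emit:
jog_arm(dp=[[0, 0, 0], [0, 0, 0], [0, 0, 0], [0, 0, 0], [0, 0, 0]], yaw=[0, 0, 0, 0, 0])

```text
clock: 26.85
eef_pos: [475.6, 78.2, 43.2]
eef_rot: [0.612, 0.349, 0.615, -0.353]
contact_force: [-1.6, -0.7, 2.4]
finger_gap: 49.8
```

Run:
```python
from h import *
go((464,-177.5,90,.088-np.pi/2))
```

```text
t 26.9 tcp [475.6  78.2  43.2] psi -1.0388 gap 49.8 F [-1.6 -0.7  2.4] q [-0.08  0.48  1.83 -0.    0.83 -0.61]
(464, -177.5, 90, -1.4827963267948965) dp [-0.1532, -0.4666, 0.7148] yaw 0.2826
```

Emit:
jog_arm(dp=[[-0.08, 0, 0], [-0.17, 0, 0], [-0.17, -0.08, 0.12], [-0.17, -0.16, 0.25], [-0.17, -0.24, 0.37]], yaw=[0, 0, 0.07, 0.14, 0.21])

```text
clock: 27.35
eef_pos: [469.9, -55.3, 94.5]
eef_rot: [0.546, 0.446, 0.548, -0.45]
contact_force: [0.4, -0.3, -3.1]
finger_gap: 49.9
```

Run:
```python
from h import *
go((464.8,-177.5,90,.088-np.pi/2))
```

```text
t 27.4 tcp [469.9 -55.3  94.5] psi -1.3725 gap 49.9 F [ 0.4 -0.3 -3.1] q [-0.36  0.38  1.82 -0.01  0.94 -0.56]
(464.8, -177.5, 90, -1.4827963267948965) dp [0.0164, -0.0967, 0.396] yaw 0.0702
```

Emit:
jog_arm(dp=[[0, -0.03, 0.13], [0, -0.06, 0.26], [0, -0.097, 0.396], [0, -0.097, 0.396], [0, -0.097, 0.396]], yaw=[0.07, 0.07, 0.07, 0.07, 0.07])

```text
clock: 27.85
eef_pos: [464.3, -177.8, 94.4]
eef_rot: [0.52, 0.475, 0.523, -0.48]
contact_force: [1.0, 0.8, -3.2]
finger_gap: 49.9
```

Run:
```python
from h import *
go((464.8,-177.5,43.2,.088-np.pi/2))
im,d,c=snap('wrist'); save(im,'w9.png'); P=pts(c,d);Z=P[...,2]
m=(Z>16)&(Z<31)&(P[...,0]>425)&(P[...,0]<505)&(P[...,1]<-70)&(P[...,1]>-290)&(im.max(2)<90)
k,l,s,ce=cv2.connectedComponentsWithStats(m.astype(np.uint8))
for i in range(1,k):
    if s[i,4]>60: q=P[l==i]; print('block',s[i,4],ce[i].round(),cv2.minAreaRect(q[q[:,2]>21][:,:2].astype(np.float32)))
```

```text
t 27.9 tcp [ 464.3 -177.8   94.4] psi -1.4842 gap 49.9 F [ 1.   0.8 -3.2] q [-0.6   0.42  1.75 -0.01  0.97 -0.68]
(464.8, -177.5, 43.2, -1.4827963267948965) dp [0.1706, 0.003, -0.001] yaw -0.0009
block 106 [317. 100.] ((458.72344970703125, -107.30392456054688), (25.9194278717041, 1.1808584928512573), 4.8279900550842285)
```

View pics/w9.png

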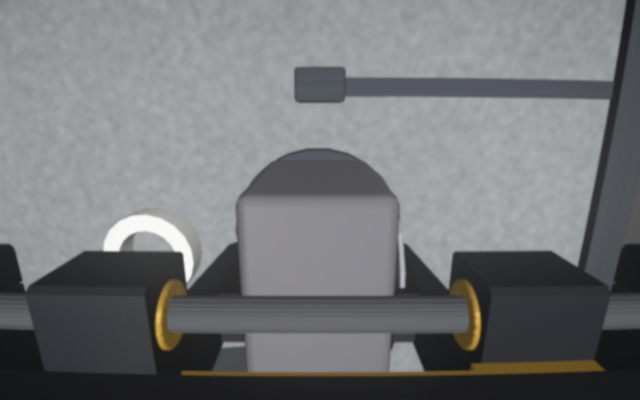

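The fan is square, with its grille towards the rail (right side, about (402,260)), and the near block is centred at (320,85). Lowering it.

Emit:
jog_arm(dp=[[0.04, 0.002, 0], [0.09, 0.002, 0], [0.14, 0.002, 0], [0.171, 0.002, 0], [0.171, 0.002, 0]], yaw=[0, 0, 0, 0, 0])

```text
clock: 28.4
eef_pos: [464.4, -176.0, 42.3]
eef_rot: [0.52, 0.475, 0.524, -0.48]
contact_force: [-0.1, 0.9, -3.8]
finger_gap: 49.5
```

Emit:
jog_arm(dp=[[0, 0, 0], [0, 0, 0], [0, 0, 0], [0, 0, 0], [0, 0, 0]], yaw=[0, 0, 0, 0, 0], claw=0.05)

```text
clock: 28.9
eef_pos: [464.5, -176.0, 42.4]
eef_rot: [0.52, 0.475, 0.524, -0.48]
contact_force: [-1.0, -0.1, 1.0]
finger_gap: 83.5
```

Emit:
jog_arm(dp=[[-0.05, 0, 0], [-0.15, 0, 0], [-0.3, 0, 0], [-0.45, 0, 0], [-0.6, 0, 0]], yaw=[0, 0, 0, 0, 0])

```text
clock: 29.4
eef_pos: [465.8, -175.6, 224.4]
eef_rot: [0.52, 0.475, 0.524, -0.48]
contact_force: [1.0, -0.3, 0.2]
finger_gap: 84.0
```

Run:
```python
from h import *
fan()
go((450,-290,230,0))
im,d,c=snap('side'); save(im[120:400,260:540].repeat(2,0).repeat(2,1),'s5.png'); np.savez('/tmp/s5.npz',im=im,d=d)
P=pts(c,d);Z=P[...,2]
m=(Z>78)&(Z<100)&(P[...,0]>380)&(P[...,0]<520)&(P[...,1]<-290)&(P[...,1]>-420)
q=P[m]; print('bar',m.sum(),cv2.minAreaRect(q[:,:2].astype(np.float32)),np.median(q[:,2]))
w=m&(im.min(2)>150); q=P[w]; print('white',w.sum(),q.mean(0) if w.any() else 0, cv2.minAreaRect(q[:,:2].astype(np.float32)) if w.sum()>3 else 0)
w=(Z>40)&(Z<62)&(P[...,0]>370)&(P[...,0]<530)&(P[...,1]<-270)&(P[...,1]>-430)&(im.min(2)>130)
k,l,s,ce=cv2.connectedComponentsWithStats(w.astype(np.uint8))
for i in range(1,k): print('dot',s[i,4],ce[i].round(1),P[l==i].mean(0).round(1))
```

```text
wrist fan 5887 [ 466.5 -174.1] [54.2 79.2] 5.0
scene fan 294 [ 469.2 -173.1] [57.1 78. ] 5.4
side fan 475 [ 467.  -173.2] [52.7 81.8] 5.1
t 29.6 tcp [ 466.8 -176.3  224.7] psi -1.4814 gap 83.8 F [-0.5 -0.3 -1. ] q [-0.59  0.27  1.59 -0.01  1.28 -0.68]
(450, -290, 230, 0) dp [-0.0158, -0.0898, 0.3727] yaw -0.9431
bar 195 ((447.6467590332031, -351.8400573730469), (60.072479248046875, 15.08737564086914), 8.024843215942383) 88.68729676595194
white 23 [ 465.92428876 -348.09808531   89.80141804] ((466.7286682128906, -347.9940490722656), (19.05809783935547, 6.342319488525391), 7.448011875152588)
dot 2 [357.  318.5] [ 490.2 -291.4   49.3]
dot 2 [358.5 321. ] [ 491.5 -299.    49.6]
dot 1 [335. 325.] [ 431.2 -294.7   50.1]
dot 1 [337. 324.] [ 436.9 -293.3   49.9]
dot 1 [360. 324.] [ 492.7 -307.1   48.5]
dot 1 [333. 326.] [ 426.1 -294.8   47.7]
dot 1 [362. 326.] [ 495.2 -314.4   50.6]
dot 3 [325.  329.7] [ 403.9 -299.9   49.3]
dot 1 [328. 328.] [ 412.5 -296.9   47.9]
dot 2 [363.  328.5] [ 496.  -320.1   48.1]
dot 1 [322. 331.] [ 395.9 -301.2   48.8]
dot 1 [365. 331.] [ 498.6 -327.5   47.8]
dot 48 [342.2 335.4] [ 438.5 -329.5   59.4]
dot 9 [365.2 335.9] [ 493.5 -341.7   52.5]
dot 1 [368. 336.] [ 501.3 -341.5   47.6]
dot 14 [372.4 343.9] [ 504.1 -363.9   49.5]
dot 165 [352.  349.1] [ 450.3 -367.9   59.5]
dot 7 [366.7 351. ] [ 484.4 -377.6   51.2]
dot 5 [377.8 352.8] [ 509.1 -387.1   47.9]
dot 1 [380. 356.] [ 511.2 -395.9   48.5]
dot 21 [342.1 362. ] [ 420.  -387.9   51.4]
dot 15 [357.4 361.8] [ 454.6 -396.3   50.9]
```

View pics/s5.png

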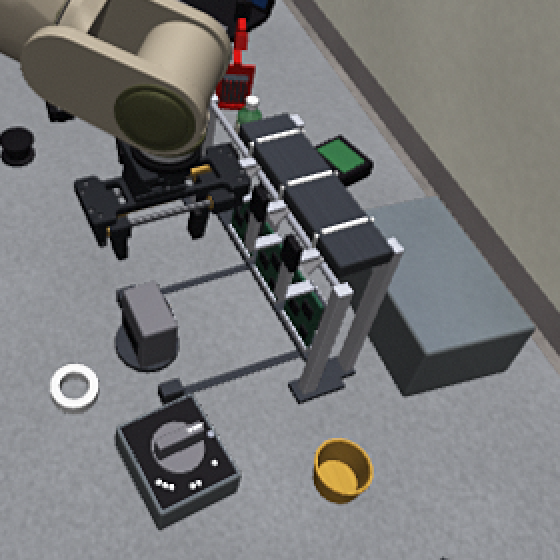

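The fan stands at about (467,-174) against the dock at (465,-177), square to within about 0.2°. The selector's white line is near the large dot, and the two-dot mark is at about (454.6,-396). Moving over the selector.

Emit:
jog_arm(dp=[[0, -0.02, 0.1], [0, -0.05, 0.22], [0, -0.08, 0.34], [0, -0.116, 0.46], [0, -0.116, 0.577]], yaw=[-0.09, -0.18, -0.27, -0.36, -0.45])

```text
clock: 30.1
eef_pos: [445.5, -352.5, 221.1]
eef_rot: [0.652, 0.264, 0.659, -0.267]
contact_force: [0.1, 0.5, 1.0]
finger_gap: 83.7
```

Emit:
jog_arm(dp=[[0, 0, 0], [0, 0, 0], [0, 0, 0], [0, 0, 0], [0, 0, 0]], yaw=[-0.09, -0.18, -0.27, -0.36, -0.45])

```text
clock: 30.6
eef_pos: [445.1, -352.1, 218.8]
eef_rot: [0.702, 0.021, 0.711, -0.019]
contact_force: [0.2, 0.6, -0.5]
finger_gap: 83.9
```

```bash
cat >> h.py <<'E'
def sel(name):
    im,d,c=snap('wrist'); save(im,name); P=pts(c,d); Z=P[...,2]
    R=(P[...,0]>380)&(P[...,0]<520)&(P[...,1]<-285)&(P[...,1]>-420)
    m=R&(Z>82)&(Z<96); q=P[m][:,:2].astype(np.float32)
    if len(q)>20: print('bar',m.sum(),cv2.minAreaRect(q))
    w=m&(im.min(2)>170); q=P[w]
    if len(q)>5: f=cv2.fitLine(q[:,:2].astype(np.float32),2,0,.01,.01).ravel(); print('line',w.sum(),q.mean(0).round(1),'ang %.3f'%np.arctan(f[1]/f[0]))
    w=(R&(Z>43)&(Z<57)&(im.min(2)>150)).astype(np.uint8)
    k,l,s,ce=cv2.connectedComponentsWithStats(w)
    for i in range(1,k):
        if s[i,4]>8: print('dot',s[i,4],ce[i].round(),P[l==i].mean(0).round(1))
E
python3 - <<'E'
from h import *
go((447.6,-351.8,130,.15)); sel('w10.png')
E
```

```text
t 30.6 tcp [ 445.1 -352.1  218.8] psi -0.0571 gap 83.9 F [ 0.2  0.6 -0.5] q [-0.87  0.43  1.39 -0.01  1.34 -2.38]
(447.6, -351.8, 130, 0.15) dp [0.2959, 0.0006, 0.0122] yaw -0.1319
bar 1262 ((447.43463134765625, -352.6412048339844), (60.153526306152344, 13.869044303894043), 9.950352668762207)
line 144 [ 466.8 -348.9   91. ] ang 0.189
dot 144 [275. 162.] [ 420.8 -389.5   52.1]
dot 89 [269. 200.] [ 455.2 -397.8   52.1]
dot 39 [292. 230.] [ 485.4 -378.7   52.2]
dot 51 [330. 236.] [ 492.9 -343.7   52.4]
```

View pics/w10.png

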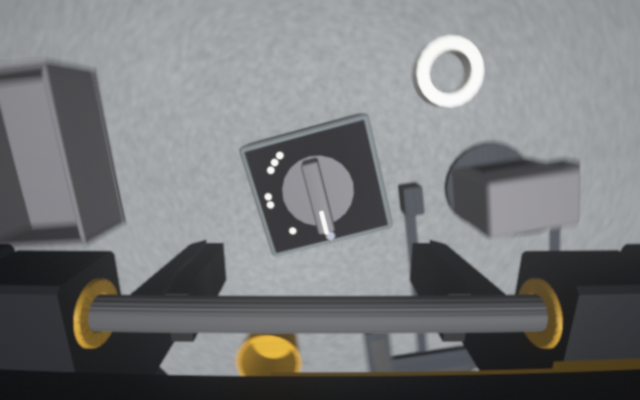

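The view shows the bar centred at (447.4,-352.6), white line at about 0.185 rad and off dot at 0.19. The two-dot pair at pixel (269,200) lies at -1.40 rad, so I need to turn about 1.585 rad clockwise.

Emit:
jog_arm(dp=[[0, 0, 0.008], [0.12, 0, 0.008], [0.27, 0, 0.008], [0.41, 0, 0.008], [0.505, 0, 0.008]], yaw=[-0.09, -0.154, -0.154, -0.154, -0.154])

```text
clock: 31.15
eef_pos: [444.1, -350.1, 63.0]
eef_rot: [0.698, -0.063, 0.709, 0.07]
contact_force: [0.0, -0.5, 0.3]
finger_gap: 83.7
```

Run:
```python
from h import *
go((447.4,-352.6,64,.185))
```

```text
t 31.1 tcp [ 444.1 -350.1   63. ] psi 0.1886 gap 83.7 F [ 0.  -0.5  0.3] q [-0.87  0.6   1.56 -0.01  1.   -2.63]
(447.4, -352.6, 64, 0.185) dp [-0.0035, -0.0101, 0.0092] yaw 0.0023
```

Emit:
jog_arm(dp=[[-0.004, -0.01, 0.009], [-0.004, -0.01, 0.009], [-0.004, -0.01, 0.009], [-0.004, -0.01, 0.009], [-0.004, -0.01, 0.009]], yaw=[0, 0, 0, 0, 0], claw=1, squeeze=25)

```text
clock: 31.65
eef_pos: [447.6, -352.9, 65.2]
eef_rot: [0.699, -0.064, 0.709, 0.069]
contact_force: [0.1, -0.1, -0.2]
finger_gap: 46.1
```

Emit:
jog_arm(dp=[[0, 0, 0], [0, 0, 0], [0, 0, 0], [0, 0, 0], [0, 0, 0]], yaw=[0, 0, 0, 0, 0])

```text
clock: 32.15
eef_pos: [447.4, -351.9, 65.3]
eef_rot: [0.699, -0.063, 0.709, 0.07]
contact_force: [-2.4, 6.0, 4.7]
finger_gap: 13.7
```

Run:
```python
from h import *
go((447.4,-352.6,64,.185-1.585))
fan(); im,d,c=snap('scene'); P=pts(c,d); Z=P[...,2]
im2=im.astype(int);g=(im2[...,1]>im2[...,0]*1.3)&(Z>60)&(Z<220)&(P[...,1]>-340)&(P[...,1]<60)&(P[...,0]>600)&(P[...,0]<700)
k,l,s,ce=cv2.connectedComponentsWithStats(g.astype(np.uint8))
for i in range(1,k):
    if s[i,4]>20: print('board',s[i,4],P[l==i].mean(0).round(1))
```

```text
t 32.1 tcp [ 447.4 -351.9   65.3] psi 0.1884 gap 13.7 F [-2.4  6.   4.7] q [-0.87  0.61  1.54 -0.01  1.01 -2.62]
(447.4, -352.6, 64, -1.4) dp [0.0043, -0.0024, -0.0005] yaw 1.0112
scene fan 290 [ 467.5 -173.8] [58.9 78.4] 5.6
side fan 67 [ 481.7 -151.6] [19.2 40.4] 18.7
board 22 [631.4 -54.4 125.8]
board 94 [636.1 -99.6 128.4]
board 35 [ 638.1 -136.   125.1]
board 75 [ 643.3 -182.1  127.7]
board 53 [ 648.  -218.8  128.3]
board 56 [ 651.3 -260.9  130.9]
```

Emit:
jog_arm(dp=[[0, 0, 0], [0, 0, 0], [0, 0, 0], [0, 0, 0], [0, 0, 0]], yaw=[0.08, 0.16, 0.24, 0.32, 0.4])

```text
clock: 32.85
eef_pos: [447.4, -352.0, 65.3]
eef_rot: [0.683, 0.158, 0.696, -0.154]
contact_force: [-1.2, -0.3, 0.1]
finger_gap: 14.0
```

Emit:
jog_arm(dp=[[0, 0, 0], [0, 0, 0], [0, 0, 0], [0, 0, 0], [0, 0, 0]], yaw=[0.08, 0.16, 0.24, 0.32, 0.4])

```text
clock: 33.35
eef_pos: [447.3, -352.1, 65.3]
eef_rot: [0.6, 0.363, 0.613, -0.363]
contact_force: [-1.5, -0.8, 0.4]
finger_gap: 13.8
```

Run:
```python
from h import *
go((447.4,-352.6,65,.185-1.585))
```

```text
t 33.4 tcp [ 447.3 -352.1   65.3] psi -1.0782 gap 13.8 F [-1.5 -0.8  0.4] q [-0.87  0.61  1.54 -0.01  1.01 -1.36]
(447.4, -352.6, 65, -1.4) dp [0.0011, -0.0006, 0.0016] yaw 0.2049
```

Finish the turn, release, and rise.

Emit:
jog_arm(dp=[[0, 0, 0], [0, 0, 0], [0, 0, 0], [0, 0, 0], [0, 0, 0]], yaw=[0.07, 0.14, 0.205, 0.205, 0.205])

```text
clock: 33.85
eef_pos: [447.2, -352.2, 65.3]
eef_rot: [0.535, 0.453, 0.548, -0.456]
contact_force: [-1.6, -0.7, 0.3]
finger_gap: 13.8
```

Emit:
jog_arm(dp=[[0, 0, 0], [0, 0, 0], [0, 0, 0], [0, 0, 0], [0, 0, 0]], yaw=[0, 0, 0, 0, 0], claw=0.4)

```text
clock: 34.35
eef_pos: [447.3, -352.1, 65.3]
eef_rot: [0.535, 0.453, 0.548, -0.456]
contact_force: [0.8, -0.3, -0.3]
finger_gap: 51.2
```

Emit:
jog_arm(dp=[[-0.05, 0, 0], [-0.15, 0, 0], [-0.3, 0, 0], [-0.45, 0, 0], [-0.55, 0, 0]], yaw=[0, 0, 0, 0, 0])

```text
clock: 34.85
eef_pos: [450.3, -353.7, 233.7]
eef_rot: [0.536, 0.453, 0.546, -0.456]
contact_force: [-0.5, 0.2, -0.2]
finger_gap: 52.8
```

Run:
```python
from h import *
go(); sel('w11.png'); fan()
im,d,c=snap('side'); save(im[120:400,260:540].repeat(2,0).repeat(2,1),'s6.png')
P=pts(c,d);Z=P[...,2];mx=im.max(2)
m=(Z>225)&(Z<276)&(mx<60)&(P[...,0]>575)&(P[...,0]<620)&(P[...,1]<-50)&(P[...,1]>-270)
k,l,s,ce=cv2.connectedComponentsWithStats(m.astype(np.uint8))
for i in range(1,k):
    if s[i,4]>15: print('tab',s[i,4],P[l==i].mean(0).round(1))
```

```text
t 34.9 tcp [ 450.3 -353.7  233.7] psi -1.3972 gap 52.8 F [-0.5  0.2 -0.2] q [-0.87  0.43  1.34 -0.01  1.38 -1.04]
bar 1119 ((447.3401184082031, -352.5765075683594), (12.951146125793457, 60.40105438232422), 10.045283317565918)
line 133 [ 450.8 -372.1   90.8] ang -1.407
dot 54 [366. 180.] [ 493.4 -344.3   52.1]
dot 125 [283. 213.] [ 419.9 -389.7   51.9]
dot 41 [351. 214.] [ 485.3 -379.5   52.1]
dot 91 [316. 227.] [ 454.5 -398.2   52. ]
wrist fan 1169 [ 468.4 -209.1] [50.3 14.6] 9.7
scene fan 296 [ 467.8 -174. ] [55.2 79. ] 10.5
side fan 221 [ 463.1 -156.9] [48.5 46.5] 6.2
tab 140 [ 602.3 -248.9  252.3]
```

View pics/s6.png

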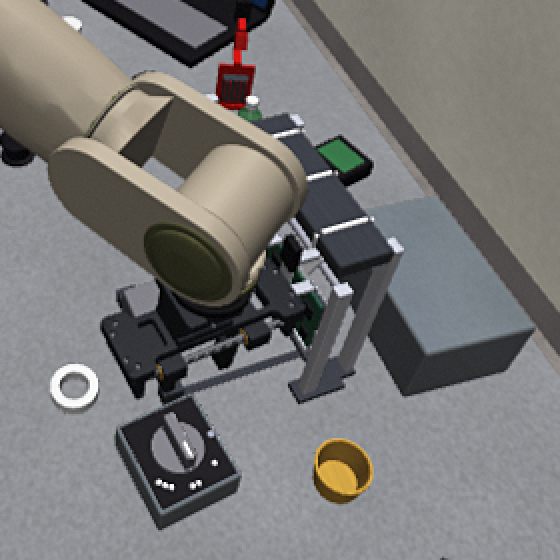

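The selector line is at -1.407 rad against the two-dot mark at -1.417. I'll clear the arm and do a last check.

Emit:
jog_arm(dp=[[-0.1, 0, 0], [-0.2, 0, -0.1], [-0.3, 0, -0.25], [-0.33, 0, -0.4], [-0.33, 0, -0.55]], yaw=[0, 0, 0, 0, 0])

```text
clock: 35.6
eef_pos: [422.5, -190.0, 330.1]
eef_rot: [0.534, 0.454, 0.548, -0.456]
contact_force: [1.6, -0.3, 0.0]
finger_gap: 52.7
```

Emit:
jog_arm(dp=[[0, 0, -0.15], [0, 0, -0.3], [0, 0, -0.45], [0, 0, -0.6], [0, 0, -0.7]], yaw=[0, 0, 0, 0, 0])

```text
clock: 36.1
eef_pos: [385.3, 19.1, 331.6]
eef_rot: [0.534, 0.453, 0.549, -0.456]
contact_force: [1.3, -0.8, -0.4]
finger_gap: 52.9
```

Run:
```python
from h import *
go(); fan()
im,d,c=snap('side'); save(im[100:400,230:560].repeat(2,0).repeat(2,1),'s7.png')
P=pts(c,d);Z=P[...,2];mx=im.max(2)
m=(Z>240)&(Z<276)&(mx<70)&(P[...,0]>575)&(P[...,0]<612)&(P[...,1]<-50)&(P[...,1]>-270)
k,l,s,ce=cv2.connectedComponentsWithStats(m.astype(np.uint8))
for i in range(1,k):
    if s[i,4]>15: print('tab',s[i,4],P[l==i].mean(0).round(1),P[l==i].max(0).round(1))
```

```text
t 36.1 tcp [385.3  19.1 331.6] psi -1.3965 gap 52.9 F [ 1.3 -0.8 -0.4] q [-0.26 -0.05  1.67  0.01  1.54 -0.43]
wrist fan 1056 [ 468.3 -192.7] [55.7 41.2] 7.5
scene fan 295 [ 467.4 -173.9] [56.9 78.8] 9.9
side fan 479 [ 467.2 -173.7] [54.  79.2] 4.2
tab 83 [588.9 -89.4 257.9] [596.1 -74.2 271. ]
tab 104 [ 596.3 -168.5  259.1] [ 604.  -152.8  271.9]
tab 108 [ 602.3 -248.7  257.9] [ 609.3 -234.3  271.2]
```

View pics/s7.png

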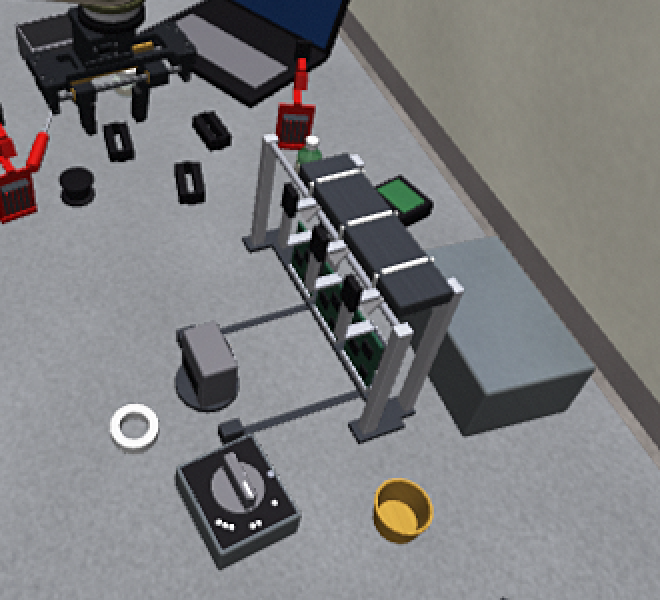

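All three boards hang upright at their pointers. The fan stands at the dock, the selector is at two dots, and the robot is clear, so I'm handing in.

```bash
python3 -c "
from bench import order
print(order.sign_off())"
```

```text
the job is handed in; nothing more can be done
None
```

I hung all three carriers on the rail's open end and slid one to each pointer. I then stood the fan between the blocks and turned the selector from off to the two-dot mark. The job was handed in at about 36 s; sign-off gave no verdict.

Last checks before hand-in:
- **Carriers:** the tabs read 1–3 mm from where they should sit for each station, all hanging upright (limit 12 mm).
- **Fan:** about 2 mm ahead of and 3.5 mm to the side of the dock point, upright, with its grille to the rail. It had been knocked to a new spot before I picked it up, so I measured it again first.
- **Selector:** the white line was at -1.407 rad and the two-dot mark at -1.417, so it reads about 1.6.
- **Arm:** clear of everything. I touched no bystanders, and the ones in the last picture looked unmoved, but I did not measure them.

One reading disagreed: from the scene camera the fan's turn came out at 9.9°, from the side camera at 4.2°. The dryer itself is at about 5.0°, and just after placing the fan all three cameras gave 5.0–5.4°. I took the 9.9° to be noise in the scene camera's small view of the fan. Either figure is within the 0.22 rad (12.6°) limit.

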